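Lever the storage cover open and pile the flow-cell cases under it

ROBOT

A 6-joint arm with a two-finger parallel gripper is mounted at the origin on a cart in front of the work surface, level with it; the furniture and walls round the work are solid. World frame = base frame: x ahead of the robot, y to its left, z up, the work surface at z = 0. Lengths are in m, angles in degrees, forces in N, time in s.
With the tool pointing down it reaches from about 0.15 to 0.775 m from the base axis. Payload 6.1 kg.
Tool frame: the origin (TCP) lies at the very end of the fingers, on their centre line; the grasp point (between the pads) lies 19 mm behind it; z points along the fingers, y is the direction in which the jaws open and shut (so a half turn about z gives the same grasp; the last joint's range is limited). The gripper opens to 85 mm and grips with 20 to 120 N. Pads are 22 mm wide; open, the fingers measure 114 mm over their backs; the gripper's body (76 mm by 85 mm) begins 54 mm behind the grasp point. The pads swing forward as they close: fully open they stand 13 mm farther back than shut.
Start: joints at [-67.265, 7.208, -2.269, 80.523, 0, 90], TCP at [0.203, -0.484, 0.231] pointing down, gripper open.
Joint ranges: [-155.77, 155.77], [-54.66, 111.73], [-72.52, 77.12], [-102.08, 115.82], [-83.92, 84.16], [-180, 180]. Speed limits (degrees/s): [136.94, 136.94, 172.46, 180, 180, 180].

INTERFACE

Orientations are given as [roll, pitch, yaw] about the fixed x, y, z axes, in that order (R = Rz(yaw) Ry(pitch) Rx(roll)).
In Python, from cell import r gives the robot as it stands.
- The arm moves only by the tool arm_command, never from a script. Its argument "plan" is a list that holds one entry, the list of rows, each a list of 4 numbers: the shift along the tool's x, y, z in cm, then the turn about the tool's z in degrees. In form: [[[dx, dy, dz, yaw], ...]]. A call has 1 to 10 rows; each row is the pose to reach, as a shift and turn from the pose measured when the call began, along the tool's axes at that moment; what a row does not reach only later rows make up. A row lasts 1/12 s, in which the tool goes at most 41.7 mm and 7.16 degrees, less where a joint would pass 70% of its speed; a pose out of reach is approached as far as the arm can. A call with a gripper value outside its range is refused whole. "grip" is the opening in per cent of the stroke, from 0 (shut) to 100 (fully open), set as the call begins (left out, the last holds). The fingers move at their own pace and stop on an object; "newtons" is the grip in N (left out, the last holds). Time passes only in rows, so rows that repeat a pose let the fingers close. It gives the time, the measured TCP pose, the force and the opening at its end, in the units of the state.
- r.sense(): the state, without advancing time (a new reading comes with each control period).
- r.camera(name): name is "scene" or "top" or "wrist"; returns a dict with "pixels" (384x512x3 uint8, red, green, blue), "depth" (384x512 float32, m along the optical axis (not along the pixel's ray), 0 where there is no reading), "vertical_fov" (degrees; the focal length in pixels is half the picture's height over the tangent of half this angle, whatever the lens; pixels are square), "cx", "cy" (the principal point, pixels), "position" and "orientation" of the camera in the world; the wrist camera has in their place "tool_from_camera" (4x4, takes a point from camera to tool coordinates, whose origin is the TCP and whose axes are the flange's). Camera axes: x right, y down, z forward; pixel columns grow to the right and rows downward; lengths in m; the calibration is good to about 2 mm. A picture is of the moment at which its call begins: read the wrist's pose just before it.
- r.hand_in(): hands the job in, once; it reports no verdict.
The state is a dict: "t": time; "q": joint angles; "joint_velocities": joint speeds; "effort": joint torques, N m; "ee_pos": TCP position; "ee_rot": TCP orientation; "ft_force": force on the tool from outside, world axes, zero at the start; "ft_torque": the same for the moment, N m; "finger_gap": opening from 0.0 (shut) to 1.0 (fully open).
Only numpy, scipy, OpenCV 4.12 (cv2) and the standard library are available. Lean on these libraries where they do the work, as an engineer would, in place of code of your own. Each camera call takes 0.05 s, during which the arm holds its last target.

TASK

Pick up the flat-bladed opener, push its blade into the notch under the front edge of the storage box's white cover, lever the cover up with it, then swing the cover all the way open. Lay every flat flow-cell case on the grey base in one square pile, close the cover fully over the pile, and leave the opener lying flat on its grey mat. Leave the sample box and the computer mouse where they are.

Things in the scene. Friction and masses are not known exactly. Their poses are not given: they have to be found in the camera images.
- case_base: Fixed grey base of the storage box, flat top 36 mm above the bench, x -100 (front) to +90 mm, y +-80 mm. Origin on the bench under the middle of the covered area; z up. Its front (-x) faces roughly world +y (robot's left); a level ledge 15 mm deep lies before the closed cover. Pile the cases on top at about x = y = 0: room inside the closed cover 162 (x) x 142 (y) x 80 mm high.
- cover (a joint): White cover, open-bottomed shell 170 (x) x 150 (y) x 84 mm high, 4 mm walls, hinged along its rear lower edge. 0 = closed on the base, 1.65 rad = fully open at its stop. Stiff hinge (0.35 N m friction): it stays at any angle; 3 to 4 N at the front edge lifts it, 1 to 3 N lowers it. Once levered up, fingers may push it by its front edge to open, by its outer top face to close.
- cover_hinge (a point): Middle of the hinge axis: at base x = +85, y = 0, 36 mm above the bench. The axis runs along the base's y.
- cover_notch (a point): Middle of the cover's lower front edge, outer face, 170 mm from the hinge; moves with the cover. Closed: base x = -85, y = 0, 36 mm above the bench. The blade notch is centred here: 44 mm wide, 8 mm high (36 to 44 mm above the bench), through the 4 mm front wall. x points to the hinge, z to the cover's top.
- opener: Loose opening tool, 90 g: black handle 90 long x 20 wide x 24 mm high; steel blade 20 wide, 2.5 mm thick, projecting 70 mm from its +x end at half height. Origin at the underside of the handle's middle; x towards the blade, z up as it lies. Starts on the mat, blade pointing roughly to world -y (robot's right).
- opener_tip (a point): End of the opener's blade: 115 mm ahead of the handle's middle, 12 mm above the handle's underside, at mid-thickness of the blade.
- tool_mat: Fixed mid-grey mat for the tool, 110 (x) x 190 (y) x 3 mm, on the bench left of the robot. Origin under its middle, z up.
- case_1: Flat closed white flow-cell case, 55 (x) x 85 (y) x 18 mm, 60 g, loose, lying flat on the bench before the box or to the right. Two to four of the four alike cases are present (None when absent). Origin at the middle of its underside, z up.
- case_2: Flat closed white flow-cell case, 55 (x) x 85 (y) x 18 mm, 60 g, loose, lying flat on the bench before the box or to the right. Two to four of the four alike cases are present (None when absent). Origin at the middle of its underside, z up.
- case_3: Flat closed white flow-cell case, 55 (x) x 85 (y) x 18 mm, 60 g, loose, lying flat on the bench before the box or to the right. Two to four of the four alike cases are present (None when absent). Origin at the middle of its underside, z up.
- case_4: Flat closed white flow-cell case, 55 (x) x 85 (y) x 18 mm, 60 g, loose, lying flat on the bench before the box or to the right. Two to four of the four alike cases are present (None when absent). Origin at the middle of its underside, z up.
- sample_box: Bystander: blue cardboard sample box 68 x 68 x 50 mm, origin at the middle of its underside. Leave alone.
- mouse: Bystander: small computer mouse 89 x 48 x 32 mm, origin at the middle of its underside. Leave alone.

How it is judged (in metres and radians):
On the way, in this order (a step that is already met when the one before it is completed fails the run):
1. the closed cover is levered up by the opener's blade, without fingers on the cover (value of joint cover between 0.1 and 0.8 rad and contact force between opener and cover above 0.3 N and contact force between the fingers and cover below 0.2 N), for 0.1 s.
2. the cover is swung all the way open (beyond 1.4 rad) (value of joint cover above 1.4 rad), for 0.2 s.
3. all present cases lie on the base in one square pile, let go, with the cover still open (value of joint cover above 1.2 rad and height (world z) of case_1 between 0.032 and 0.097 m and angle between each of case_1, case_2, case_3, case_4's own z axis and vertical below 0.06 rad and x of case_1 in the frame of case_base between -0.037 and 0.037 m and y of case_1 in the frame of case_base between -0.042 and 0.042 m and linear speed of each of case_1, case_2, case_3, case_4 below 0.02 m/s and height (world z) of case_2 between 0.032 and 0.097 m and x of case_2 in the frame of case_base between -0.037 and 0.037 m and y of case_2 in the frame of case_base between -0.042 and 0.042 m and height (world z) of case_3 between 0.032 and 0.097 m and x of case_3 in the frame of case_base between -0.037 and 0.037 m and y of case_3 in the frame of case_base between -0.042 and 0.042 m and height (world z) of case_4 between 0.032 and 0.097 m and x of case_4 in the frame of case_base between -0.037 and 0.037 m and y of case_4 in the frame of case_base between -0.042 and 0.042 m and horizontal distance between each of case_2, case_3, case_4 and case_1 below 0.009 m and angle between the x axis of each of case_2, case_3, case_4 and the x axis of case_1, either way round below 0.12 rad and horizontal distance between each of case_3, case_4 and case_2 below 0.009 m and angle between the x axis of each of case_3, case_4 and the x axis of case_2, either way round below 0.12 rad and horizontal distance between case_4 and case_3 below 0.009 m and angle between the x axis of case_4 and the x axis of case_3, either way round below 0.12 rad and contact force between the fingers and case_1 below 0.1 N and contact force between the fingers and case_2 below 0.1 N and contact force between the fingers and case_3 below 0.1 N and contact force between the fingers and case_4 below 0.1 N), for 0.3 s.
4. the cover is closed (value of joint cover below 0.05 rad), for 0.2 s.
At the end, for the whole second after the job is handed in: Cover closed (below 0.05 rad); all present cases flat on the base under it in one pile, each within 9 mm and 0.12 rad of every other; opener flat on the mat, its handle's middle within 50 mm (x) and 90 mm (y) of the mat's middle, underside under 8 mm high; all at rest (value of joint cover below 0.05 rad and height (world z) of case_1 between 0.032 and 0.097 m and angle between each of case_1, case_2, case_3, case_4's own z axis and vertical below 0.06 rad and x of case_1 in the frame of case_base between -0.037 and 0.037 m and y of case_1 in the frame of case_base between -0.042 and 0.042 m and linear speed of each of case_1, case_2, case_3, case_4, opener below 0.02 m/s and height (world z) of case_2 between 0.032 and 0.097 m and x of case_2 in the frame of case_base between -0.037 and 0.037 m and y of case_2 in the frame of case_base between -0.042 and 0.042 m and height (world z) of case_3 between 0.032 and 0.097 m and x of case_3 in the frame of case_base between -0.037 and 0.037 m and y of case_3 in the frame of case_base between -0.042 and 0.042 m and height (world z) of case_4 between 0.032 and 0.097 m and x of case_4 in the frame of case_base between -0.037 and 0.037 m and y of case_4 in the frame of case_base between -0.042 and 0.042 m and horizontal distance between each of case_2, case_3, case_4 and case_1 below 0.009 m and angle between the x axis of each of case_2, case_3, case_4 and the x axis of case_1, either way round below 0.12 rad and horizontal distance between each of case_3, case_4 and case_2 below 0.009 m and angle between the x axis of each of case_3, case_4 and the x axis of case_2, either way round below 0.12 rad and horizontal distance between case_4 and case_3 below 0.009 m and angle between the x axis of case_4 and the x axis of case_3, either way round below 0.12 rad and x of opener in the frame of tool_mat between -0.05 and 0.05 m and y of opener in the frame of tool_mat between -0.09 and 0.09 m and height (world z) of opener below 0.008 m and angle between opener's own z axis and vertical below 0.15 rad); the robot touches nothing.
It fails at once if the sample box is moved by more than 40 mm (distance of sample_box from where it was at the start of the episode above 0.04 m).
It fails at once if the mouse is moved by more than 40 mm (distance of mouse from where it was at the start of the episode above 0.04 m).
Of case_1, case_2, case_3, case_4 only 2 to 4 are there at a start; the rules pass over those that are not, and their reading is None.
At some moment in a run one of opener, case_1, case_2, case_3, case_4 may be knocked a few centimetres aside while the robot is not near it.
It also fails if it takes over 210 s, if anything falls off the work surface, if the arm or the gripper's body presses on something with over 40 N, if the wrist force passes 120 N, or if a joint passes its speed limit or range.

## Working session

There is one attempt and no reset: what is moved stays moved. The work goes in short steps, Python scripts to look and compute and a tool call to move; the robot and the scene stay as the last step left them, time stands still between calls to the robot, and variables do not carry over. Pictures are saved under pics/ and viewed, and the job is handed in when it is done.

Besides the shell and the picture viewer there is one more tool, called after ">>>" by a JSON object that holds its "api" and its "payload". arm_command: Moves the arm, as the interface text tells. Its arguments: {"type":"object","properties":{"plan":{"type":"array","items":{"type":"array","items":{"type":"array","items":{"type":"number"}}}},"grip":{"type":"number"},"newtons":{"type":"number"}},"required":["plan"]}

```bash
ls -la; mkdir -p pics
python3 - <<'E'
from cell import r
import cv2
s=r.sense(); print(s)
for n in ["scene","top","wrist"]:
    c=r.camera(n); cv2.imwrite(f"pics/a_{n}.png",cv2.cvtColor(c["pixels"],cv2.COLOR_RGB2BGR))
    print(n,{k:v for k,v in c.items() if k not in("pixels","depth")}, (c["depth"]>0).mean())
E
```

```text
total 12
drwxr-xr-x  3 agent agent 4096 Dec  6 08:16 .
drwxr-xr-x 23 root  root  4096 Dec  6 08:16 ..
drwxr-xr-x  2 agent agent 4096 Dec  6 08:16 pics
{'t': 0.0, 'q': array([-6.72656744e+01,  7.24110391e+00, -2.32492924e+00,  8.05209721e+01,
        6.61631446e-04,  8.99994930e+01]), 'joint_velocities': array([ 0.02802032, -0.01137772,  0.03262332,  0.01481308, -0.00402024,
       -0.01734289]), 'effort': array([-3.48040712e-04, -4.35914397e+01,  3.52925527e+01,  1.72404904e-02,
        1.60884383e-04, -4.60375045e-07]), 'ee_pos': array([ 0.20274892, -0.48386361,  0.23054175]), 'ee_rot': array([-1.79912995e+02, -6.62400593e-04,  2.27348316e+01]), 'ft_force': array([-0.45206963,  0.72164985, -0.77950006]), 'ft_torque': array([0.0166213 , 0.02781061, 0.03749666]), 'finger_gap': 1.0019260355622537}
scene {'vertical_fov': 53.226596498206405, 'cx': 257.0257702072826, 'cy': 191.79295700961174, 'position': array([-0.01474087,  0.96008477,  0.98153583]), 'orientation': array([-127.93104378,   -0.8912789 , -150.79331392])} 0.9962259928385416
top {'vertical_fov': 48.990190475198766, 'cx': 256.0001383938603, 'cy': 187.021309965835, 'position': array([ 0.38727431, -0.09747663,  1.3861905 ]), 'orientation': array([-173.86750542,    0.67406736,  -90.80736701])} 0.9957682291666666
wrist {'vertical_fov': 67.21329462215091, 'cx': 253.3679076695104, 'cy': 195.40691182412883, 'tool_from_camera': array([[ 8.39103840e-04, -9.58748216e-01, -2.84255437e-01,
         7.15084243e-02],
       [ 9.99999474e-01,  9.71984772e-04, -3.26415101e-04,
         5.11057618e-04],
       [ 5.89241852e-04, -2.84255014e-01,  9.58748528e-01,
        -1.42905451e-01],
       [ 0.00000000e+00,  0.00000000e+00,  0.00000000e+00,
         1.00000000e+00]])} 0.9958241780598959
```

View pics/a_scene.png

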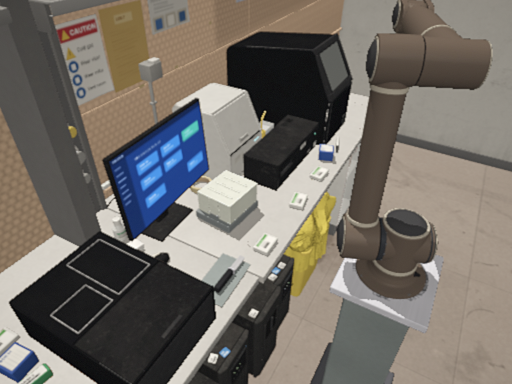

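View pics/a_top.png

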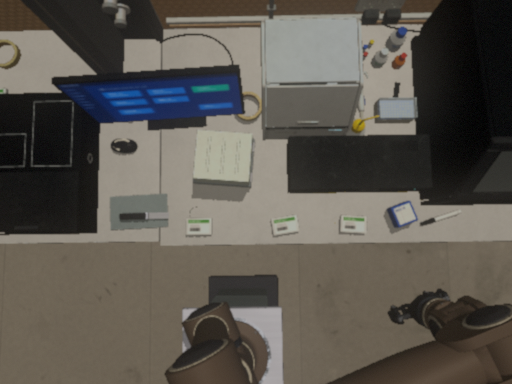

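View pics/a_wrist.png

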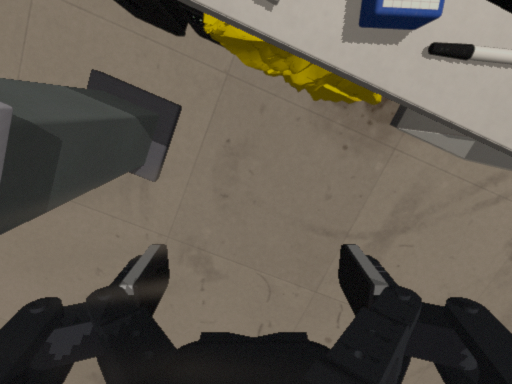

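Three cases, at top-view pixels (199,227), (285,225) and (353,225). The box is at (223,158), the opener at (145,216) with its blade to the right, the mouse at (124,145) and the sample box at (402,213). Next I'll measure them.

```bash
cat > h.py <<'E'
import numpy as np, cv2
from scipy.spatial.transform import Rotation as Ro
from cell import r
def pose_cam(c,s=None):
    if "position" in c: return Ro.from_euler("xyz",c["orientation"],degrees=True).as_matrix(), np.array(c["position"])
    T=c["tool_from_camera"]; R=Ro.from_euler("xyz",s["ee_rot"],degrees=True).as_matrix()
    return R@T[:3,:3], R@T[:3,3]+s["ee_pos"]
def snap(n,save=None):
    s=r.sense(); c=r.camera(n); c["R"],c["p"]=pose_cam(c,s); c["f"]=192/np.tan(np.radians(c["vertical_fov"])/2); c["s"]=s
    if save: cv2.imwrite(f"pics/{save}.png",cv2.cvtColor(c["pixels"],cv2.COLOR_RGB2BGR))
    return c
def rays(c,uv):
    uv=np.atleast_2d(uv).astype(float)
    d=np.c_[(uv[:,0]-c["cx"])/c["f"],(uv[:,1]-c["cy"])/c["f"],np.ones(len(uv))]
    return d@c["R"].T
def onplane(c,uv,z):
    d=rays(c,uv); t=(z-c["p"][2])/d[:,2]; return c["p"]+d*t[:,None]
def cloud(c):
    v,u=np.mgrid[0:384,0:512]; d=rays(c,np.c_[u.ravel(),v.ravel()])
    return (c["p"]+d*c["depth"].ravel()[:,None]).reshape(384,512,3)
def proj(c,P):
    q=(np.atleast_2d(P)-c["p"])@c["R"]; return q[:,:2]/q[:,2:]*c["f"]+[c["cx"],c["cy"]]
E
python3 - <<'E'
from h import *
c=snap("top"); W=cloud(c); np.set_printoptions(precision=3,suppress=True)
np.savez("top0.npz",W=W,px=c["pixels"])
def at(u,v): print((u,v),W[v,u],c["pixels"][v,u])
for p in [(199,227),(285,225),(353,225),(223,158),(120,216),(145,216),(160,216),(115,200),(402,213),(124,145),(300,160),(320,145),(290,186),(240,215),(310,60),(240,80),(75,80),(235,110),(245,183),(222,190),(100,160),(205,120)]: at(*p)
# enlarge
im=cv2.cvtColor(c["pixels"],cv2.COLOR_RGB2BGR)[100:250,100:300]
cv2.imwrite("pics/a_zoom.png",cv2.resize(im,(800,600),interpolation=cv2.INTER_CUBIC))
im=W[...,2]; cv2.imwrite("pics/a_h.png",np.clip(im*600,0,255).astype(np.uint8))
E
```

```text
(199, 227) [0.407 0.103 0.02 ] [159 153 141]
(285, 225) [ 0.41  -0.175  0.019] [167 161 149]
(353, 225) [ 0.407 -0.395  0.017] [150 144 133]
(223, 158) [0.613 0.014 0.126] [167 167 150]
(120, 216) [0.446 0.357 0.03 ] [49 48 45]
(145, 216) [0.445 0.277 0.024] [94 92 89]
(160, 216) [0.444 0.229 0.023] [145 140 135]
(115, 200) [0.5   0.383 0.004] [107 111 104]
(402, 213) [ 0.442 -0.544  0.047] [173 168 155]
(124, 145) [0.68  0.349 0.026] [40 40 37]
(300, 160) [ 0.601 -0.217  0.14 ] [43 41 38]
(320, 145) [ 0.645 -0.279  0.14 ] [30 32 28]
(290, 186) [ 0.523 -0.186  0.136] [48 48 43]
(240, 215) [ 0.445 -0.029  0.002] [155 148 137]
(310, 60) [ 0.833 -0.232  0.325] [156 158 155]
(240, 80) [ 0.769 -0.051  0.361] [60 58 54]
(75, 80) [0.757 0.344 0.412] [29 27 25]
(235, 110) [ 0.753 -0.025  0.157] [41 52 89]
(245, 183) [ 0.54  -0.05   0.085] [84 83 73]
(222, 190) [0.528 0.029 0.001] [109 103  95]
(100, 160) [ 0.636  0.439 -0.003] [148 142 131]
(205, 120) [0.763 0.084 0.013] [61 59 56]
```

View pics/a_zoom.png

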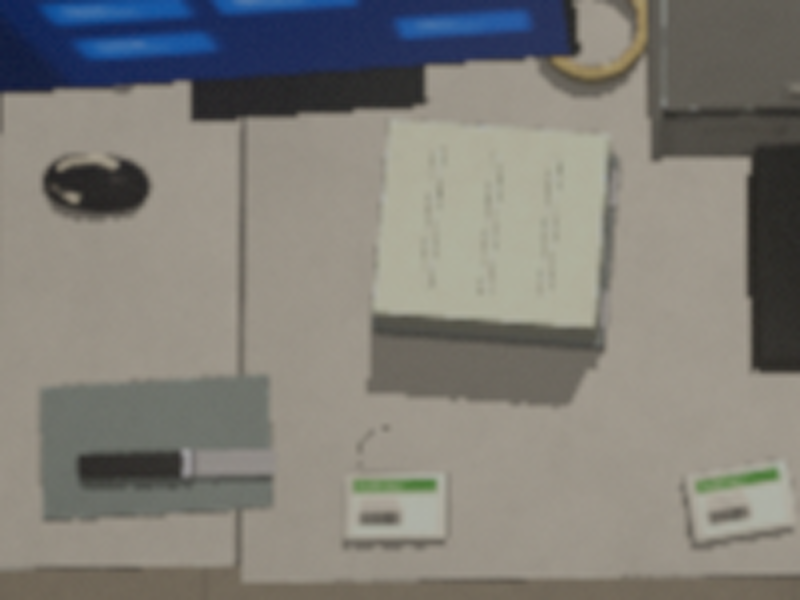

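View pics/a_h.png

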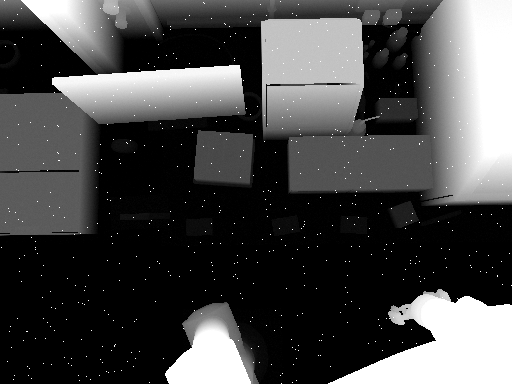

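Run:
```python
from h import *
np.set_printoptions(precision=4,suppress=True)
def rect(c,mask,z,name,off=0.5):
    n,l,st,_=cv2.connectedComponentsWithStats(mask.astype(np.uint8))
    i=1+np.argmax(st[1:,4]); m=(l==i)
    cs,_=cv2.findContours(m.astype(np.uint8),cv2.RETR_EXTERNAL,cv2.CHAIN_APPROX_NONE)
    p=max(cs,key=len)[:,0]; w=onplane(c,p,z)[:,:2].astype(np.float32)
    (cx,cy),(a,b),an=cv2.minAreaRect(w); 
    print(name,"area",st[i,4],"c",(round(cx,4),round(cy,4)),"size",round(a,4),round(b,4),"ang",round(an,2))
for n in ["top","scene"]:
    c=snap(n); W=cloud(c); P=c["pixels"].astype(int); mx=P.max(2); mn=P.min(2)
    Z=cv2.medianBlur(W[...,2].astype(np.float32),5)
    X,Y=W[...,0],W[...,1]
    box=(Z>.105)&(Z<.14)&(abs(X-.61)<.13)&(abs(Y-.015)<.13)&(mn>115)
    rect(c,box,.12,n+" cover")
    for k,(x,y) in enumerate([(.407,.103),(.41,-.175),(.407,-.395)]):
        if n=="top": m=(abs(onplane(c,np.indices((384,512))[::-1].reshape(2,-1).T,.018).reshape(384,512,3)-[x,y,.018])[...,:2].max(2)<.06)
        else: m=(abs(X-x)<.06)&(abs(Y-y)<.06)
        m&=(Z>.009)&(Z<.03); 
        rect(c,m,.018,n+f" case{k}")
        print("   colour rng",P[m].mean(0))
    m=(abs(X-.445)<.1)&(abs(Y-.3)<.15)&(mx<75)&(Z<.06); rect(c,m,.027,n+" handle")
    m=(abs(X-.445)<.12)&(abs(Y-.32)<.13)&(P[...,1]>P[...,0]+1)&(mx<130)&(mn>60); rect(c,m,.003,n+" mat")
    m=(abs(X-.442)<.1)&(abs(Y+.544)<.1)&(Z>.03)&(Z<.07); rect(c,m,.05,n+" sample")
```

```text
top cover area 2651 c (0.6216, 0.0153) size 0.1693 0.1491 ang 84.94
top case0 area 449 c (0.4088, 0.103) size 0.0844 0.0549 ang 89.83
   colour rng [150.4967 153.6281 136.2049]
top case1 area 440 c (0.409, -0.1763) size 0.0555 0.0846 ang 8.61
   colour rng [152.4955 155.5591 138.0318]
top case2 area 444 c (0.4084, -0.3946) size 0.0836 0.0548 ang 87.6
   colour rng [151.5383 154.1982 136.9527]
top handle area 251 c (0.472, 0.4417) size 0.0177 0.1526 ang 89.85
top mat area 1431 c (0.4615, 0.3043) size 0.1066 0.1847 ang 2.72
top sample area 496 c (0.4379, -0.5481) size 0.0682 0.0732 ang 20.69
scene cover area 1366 c (0.6515, -0.0078) size 0.2425 0.2324 ang 85.48
scene case0 area 291 c (0.409, 0.1094) size 0.0908 0.0564 ang 89.58
   colour rng [215.4605 216.6632 201.921 ]
scene case1 area 188 c (0.4082, -0.1691) size 0.054 0.0906 ang 8.21
   colour rng [215.1968 216.7606 201.4468]
scene case2 area 145 c (0.4074, -0.3882) size 0.0919 0.054 ang 85.01
   colour rng [215.4138 216.669  201.8828]
scene handle area 2069 c (0.2791, 0.5347) size 0.1925 0.1252 ang 90.0
scene mat area 104 c (0.4368, 0.2908) size 0.1497 0.0228 ang 84.45
scene sample area 320 c (0.4898, -0.549) size 0.1472 0.1822 ang 30.61
```

```bash
cat >> h.py <<'E'
def rel(x,y,z,yaw=None,s=None):
    s=s or r.sense(); R=Ro.from_euler("xyz",s["ee_rot"],degrees=True).as_matrix()
    d=R.T@(np.array([x,y,z])-s["ee_pos"])*100
    yw=np.degrees(np.arctan2(R[1,0],R[0,0])); dy=0 if yaw is None else -((yaw-yw+180)%360-180)
    return [round(float(v),2) for v in d]+[round(float(dy),1)]
def rect(c,mask,z,name=""):
    n,l,st,_=cv2.connectedComponentsWithStats(mask.astype(np.uint8))
    i=1+np.argmax(st[1:,4]); m=(l==i)
    cs,_=cv2.findContours(m.astype(np.uint8),cv2.RETR_EXTERNAL,cv2.CHAIN_APPROX_NONE)
    p=max(cs,key=len)[:,0]; w=onplane(c,p,z)[:,:2].astype(np.float32)
    (cx,cy),(a,b),an=cv2.minAreaRect(w)
    if a<b: a,b,an=b,a,an-90   # an = direction of long side
    an=(an+0)%180
    print(name,"area",st[i,4],"c",(round(cx,4),round(cy,4)),"size",round(a,4),round(b,4),"longdir",round(an,2))
    return cx,cy,an
E
python3 - <<'E'
from h import *
c=snap("top"); W=cloud(c); P=c["pixels"].astype(int); X,Y=W[...,0],W[...,1]
m=(abs(X-.445)<.06)&(abs(Y-.3)<.09)&(P.max(2)<75); rect(c,m,.027,"handle")
print(rel(.445,.31,.23,90), r.sense()["ee_rot"])
E
```

```text
handle area 181 c (0.4439, 0.3185) size 0.0783 0.0226 longdir 89.17
[53.02, -63.89, 0.13, -67.3] [-1.79981911e+02 -7.53070914e-04  2.27342363e+01]
```

>>> {"api": "arm_command", "payload": {"plan": [[[53,-63.9,0,-67],[53,-63.9,0,-67],[53,-63.9,0,-67],[53,-63.9,0,-67],[53,-63.9,0,-67],[53,-63.9,0,-67],[53,-63.9,0,-67],[53,-63.9,0,-67],[53,-63.9,0,-67],[53,-63.9,0,-67]]], "grip": 100}}

```text
t: 1.18
ee_pos: [0.3241, -0.0837, 0.2317]
ee_rot: [179.9, 0.0, 90.0]
ft_force: [1.5, -0.4, 0.1]
finger_gap: 1.001
```

Run:
```python
from h import *
print(rel(.443,.29,.2,90), r.sense()["ee_rot"], r.sense()["ee_pos"])
```

```text
[37.37, 11.89, 3.18, 0.0] [1.79931411e+02 2.07706335e-03 9.00151464e+01] [ 0.32413137 -0.08374859  0.23167544]
```

>>> {"api": "arm_command", "payload": {"plan": [[[37.4,11.9,3.2,0],[37.4,11.9,3.2,0],[37.4,11.9,3.2,0],[37.4,11.9,3.2,0],[37.4,11.9,3.2,0],[37.4,11.9,3.2,0],[37.4,11.9,3.2,0],[37.4,11.9,3.2,0],[37.4,11.9,3.2,0],[37.4,11.9,3.2,0]]]}}

```text
t: 2.02
ee_pos: [0.4437, 0.2944, 0.1987]
ee_rot: [179.9, -0.0, 90.2]
ft_force: [-0.2, 0.0, -0.1]
finger_gap: 1.0
```

Run:
```python
from h import *
c=snap("wrist","b_wrist"); print(c["s"]["ee_pos"],c["s"]["ee_rot"])
```

```text
[0.4436899  0.29439032 0.19870343] [ 1.79947812e+02 -4.57684300e-02  9.01737541e+01]
```

View pics/b_wrist.png

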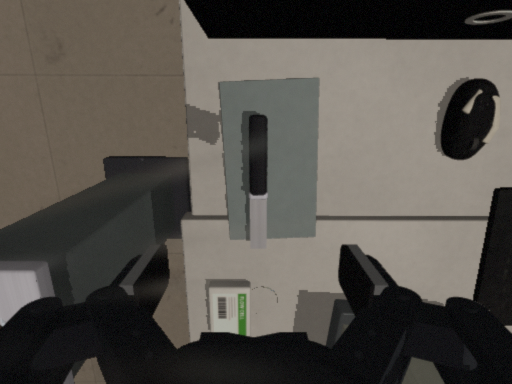

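The handle runs from (258,115) to (258,193) in the wrist view and the blade ends at (258,248). I'll measure both precisely.

Run:
```python
from h import *
c=snap("wrist"); P=c["pixels"].astype(int); v,u=np.mgrid[0:384,0:512]
m=(abs(u-258)<16)&(v>100)&(v<215)&(P.max(2)<62); h=rect(c,m,.027,"handle")
m=(abs(u-258)<20)&(v>205)&(v<256)&(P.min(2)>125)&((v<236)|(P[...,2]>0)); 
for row in (200,215,230): print([tuple(P[row,x])[0] for x in range(244,276,2)])
for col in (252,258,264): print([P[rr,col].tolist() for rr in range(242,254,2)])
print(onplane(c,[[258,248]],.0162),onplane(c,[[258,115],[258,193]],.027), c["s"]["ee_rot"])
m=(u>215)&(u<325)&(v>70)&(v<245)&(P[...,1]>P[...,0]+1)&(P.min(2)>60); rect(c,m,.003,"mat")
```

```text
handle area 1560 c (0.445, 0.3188) size 0.0873 0.0259 longdir 90.28
[np.int64(95), np.int64(59), np.int64(71), np.int64(134), np.int64(149), np.int64(151), np.int64(150), np.int64(148), np.int64(145), np.int64(148), np.int64(147), np.int64(126), np.int64(100), np.int64(101), np.int64(101), np.int64(102)]
[np.int64(96), np.int64(60), np.int64(72), np.int64(131), np.int64(136), np.int64(139), np.int64(138), np.int64(136), np.int64(136), np.int64(139), np.int64(142), np.int64(112), np.int64(103), np.int64(102), np.int64(101), np.int64(101)]
[np.int64(100), np.int64(77), np.int64(81), np.int64(132), np.int64(134), np.int64(136), np.int64(137), np.int64(133), np.int64(135), np.int64(137), np.int64(138), np.int64(114), np.int64(104), np.int64(104), np.int64(103), np.int64(102)]
[[135, 130, 127], [134, 129, 127], [135, 130, 127], [136, 130, 127], [143, 137, 128], [146, 138, 128]]
[[133, 127, 125], [132, 128, 126], [133, 128, 126], [133, 127, 125], [142, 137, 129], [146, 139, 129]]
[[138, 133, 130], [138, 132, 130], [136, 132, 130], [137, 131, 131], [146, 138, 130], [147, 139, 130]]
[[0.45003751 0.20355437 0.0162    ]] [[0.44835452 0.36246113 0.027     ]
 [0.44916119 0.27749574 0.027     ]] [ 1.79968887e+02 -7.80302178e-02  9.02362888e+01]
mat area 11676 c (0.4637, 0.3038) size 0.1886 0.109 longdir 92.46
```

Run:
```python
from h import *
print(rel(.449,.2875,.05,90.2),rel(.449,.2875,.006,90.2))
```

```text
[-0.57, 0.55, 14.84, 0.0] [-0.57, 0.55, 19.24, 0.0]
```

>>> {"api": "arm_command", "payload": {"plan": [[[-0.6,0.55,4,0],[-0.6,0.55,8,0],[-0.6,0.55,12,0],[-0.6,0.55,15,0],[-0.6,0.55,17,0],[-0.6,0.55,18.2,0],[-0.6,0.55,19.0,0],[-0.6,0.55,19.2,0],[-0.6,0.55,19.2,0]]]}}

```text
t: 2.87
ee_pos: [0.4489, 0.2868, 0.0066]
ee_rot: [-180.0, 0.0, 90.2]
ft_force: [-0.5, 0.0, 0.7]
finger_gap: 0.998
```

>>> {"api": "arm_command", "payload": {"plan": [[[0,0,0,0],[0,0,0,0],[0,0,0,0],[0,0,0,0],[0,0,0,0],[0,0,0,0],[0,0,0,0],[0,0,0,0],[0,0,0,0],[0,0,0,0]]], "grip": 0, "newtons": 100}}

```text
t: 3.7
ee_pos: [0.4494, 0.2871, 0.0073]
ee_rot: [180.0, -0.0, 90.2]
ft_force: [-0.8, -0.7, 5.9]
finger_gap: 0.205
```

>>> {"api": "arm_command", "payload": {"plan": [[[0,0,-1,0],[0,0,-3,0],[0,0,-7,0],[0,0,-11,0],[0,0,-14,0],[0,0,-14,0]]]}}

```text
t: 4.2
ee_pos: [0.4519, 0.2888, 0.1548]
ee_rot: [179.4, -0.3, 90.2]
ft_force: [0.8, 1.1, -0.4]
finger_gap: 0.209
```

Run:
```python
from h import *
s=r.sense(); print(s["ee_pos"],s["finger_gap"],s["ft_force"],rel(.6391,.2135,.12,84.9))
snap("scene","c_scene");snap("wrist","c_wrist")
```

```text
[0.45185628 0.28876592 0.1547761 ] 0.20869136768543842 [ 0.77508733  1.1406879  -0.35529567] [-7.61, 18.66, 3.61, 5.3]
```

View pics/c_wrist.png

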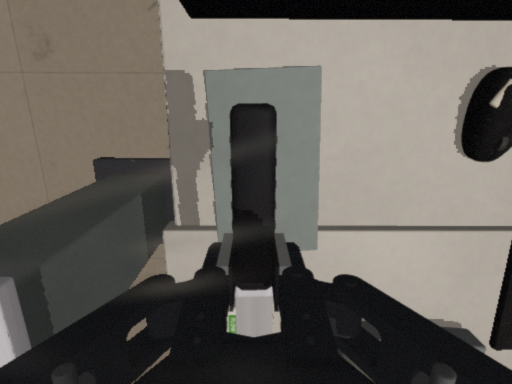

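>>> {"api": "arm_command", "payload": {"plan": [[[-7.6,18.7,3.6,5.3],[-7.6,18.7,3.6,5.3],[-7.6,18.7,3.6,5.3],[-7.6,18.7,3.6,5.3],[-7.6,18.7,3.6,5.3],[-7.6,18.7,3.6,5.3],[-7.6,18.7,3.6,5.3]]]}}

```text
t: 4.88
ee_pos: [0.6373, 0.2106, 0.1096]
ee_rot: [-179.9, 0.0, 84.8]
ft_force: [-0.6, 0.8, -0.1]
finger_gap: 0.212
```

Run:
```python
from h import *
s=r.sense(); print(s["ee_pos"],s["ee_rot"],rel(.6391,.2135,.0323,84.9))
for n in ("scene","top"):
    c=snap(n); im=cv2.cvtColor(c["pixels"],cv2.COLOR_RGB2BGR)
    u,v=proj(c,[[.635,.15,.08]])[0].astype(int); im=im[max(0,v-50):v+50,max(0,u-65):u+65]
    print(n,max(0,v-50),max(0,u-65)); cv2.imwrite(f"pics/d_{n}.png",cv2.resize(im,None,fx=6,fy=6,interpolation=cv2.INTER_CUBIC))
```

```text
[0.63732465 0.21056727 0.10959374] [-1.79885425e+02  7.57147466e-03  8.47515615e+01] [0.31, 0.17, 7.73, -0.1]
scene 164 139
top 104 116
```

View pics/d_scene.png

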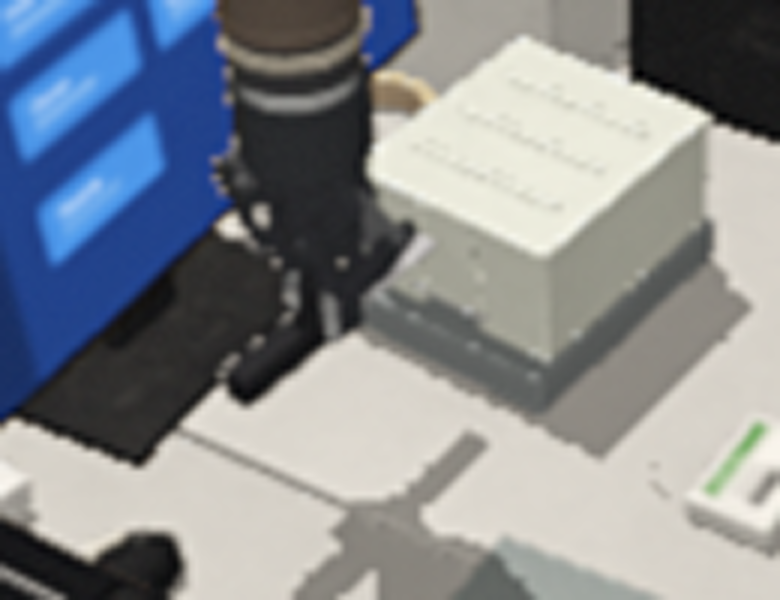

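View pics/d_top.png

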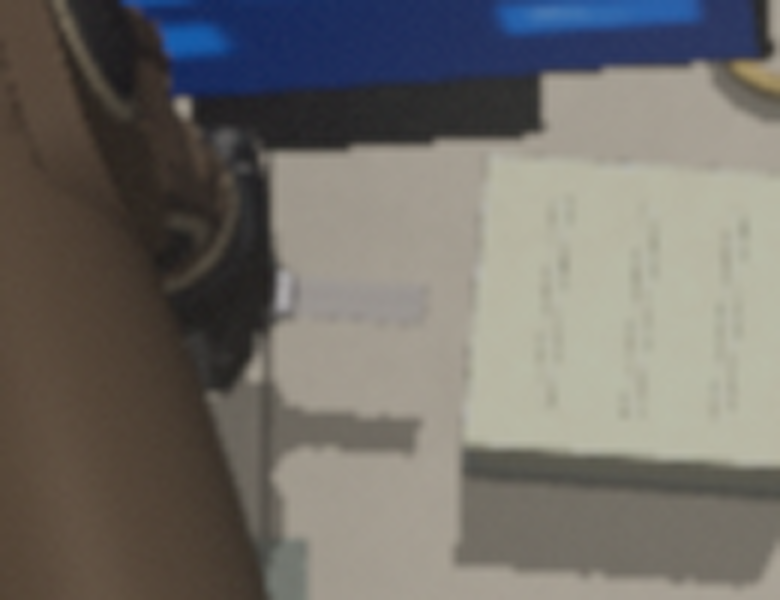

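Run:
```python
from h import *
s=r.sense(); R=Ro.from_euler("xyz",s["ee_rot"],degrees=True).as_matrix()
c=snap("scene"); t=snap("top")
print(onplane(t,[[187.3,154.8]],.117))
for dz in (.003,.0077,.012):
  tip=s["ee_pos"]+R@np.array([-.084,0,-dz]); print(dz,tip,proj(c,tip),proj(t,tip))
# triangulate tip
A=[(c,(210.7,204)),(t,(187.3,154.8))]
M=np.zeros((3,3));b=np.zeros(3)
for k,uv in A:
    d=rays(k,uv)[0];d/=np.linalg.norm(d);Q=np.eye(3)-np.outer(d,d);M+=Q;b+=Q@k["p"]
print("tri",np.linalg.solve(M,b))
# blade heights from scene depth
W=cloud(c);P=c["pixels"].astype(int)
im=cv2.cvtColor(c["pixels"],cv2.COLOR_RGB2BGR)[190:230,190:240]; cv2.imwrite("pics/e.png",cv2.resize(im,(800,640)[0:2],interpolation=cv2.INTER_NEAREST)[:600])
```

```text
[[0.62624318 0.12437663 0.117     ]]
0.003 [0.62861761 0.12835372 0.11475869] [[209.05912158 203.82153968]] [[186.13505391 154.19097425]]
0.0077 [0.62861668 0.12834922 0.11945869] [[208.97810138 202.79347917]] [[185.86486477 153.9077781 ]]
0.012 [0.62861582 0.1283451  0.12375869] [[208.90367217 201.84905132]] [[185.61594674 153.64687705]]
tri [0.62589023 0.1245409  0.11272557]
```

View pics/e.png

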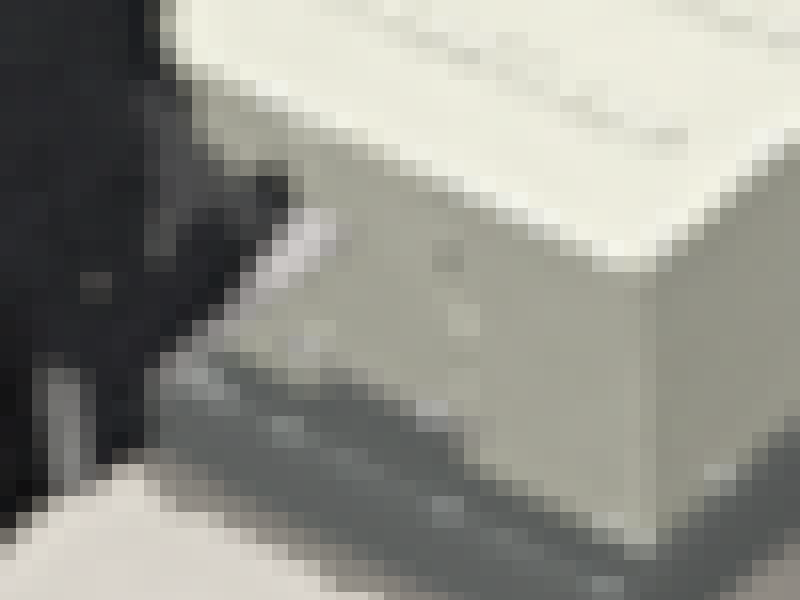

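>>> {"api": "arm_command", "payload": {"plan": [[[0,0,2,0],[0,0,4.5,0],[-0.6,0,6.0,0],[-1.2,0,7.0,0],[-1.7,0,7.3,0],[-1.7,0,7.3,0],[-1.7,0,7.3,0],[-1.7,0,7.3,0]]]}}

```text
t: 5.75
ee_pos: [0.6356, 0.1964, 0.0421]
ee_rot: [179.7, -0.2, 85.0]
ft_force: [-0.8, -0.6, 0.6]
finger_gap: 0.206
```

Run:
```python
from h import *
s=r.sense(); print(s["ee_pos"],s["ee_rot"],s["ft_force"])
for n in ("scene","top"):
    c=snap(n); im=cv2.cvtColor(c["pixels"],cv2.COLOR_RGB2BGR)
    u,v=proj(c,[[.63,.11,.05]])[0].astype(int); print(n,u-32,v-24); im=im[v-24:v+24,u-32:u+32]
    cv2.imwrite(f"pics/f_{n}.png",cv2.resize(im,None,fx=12,fy=12,interpolation=cv2.INTER_CUBIC))
```

```text
[0.63559387 0.19638629 0.04206765] [ 1.79728296e+02 -1.70668277e-01  8.49667511e+01] [-0.76034216 -0.6267394   0.58832504]
scene 180 190
top 163 133
```

View pics/f_scene.png

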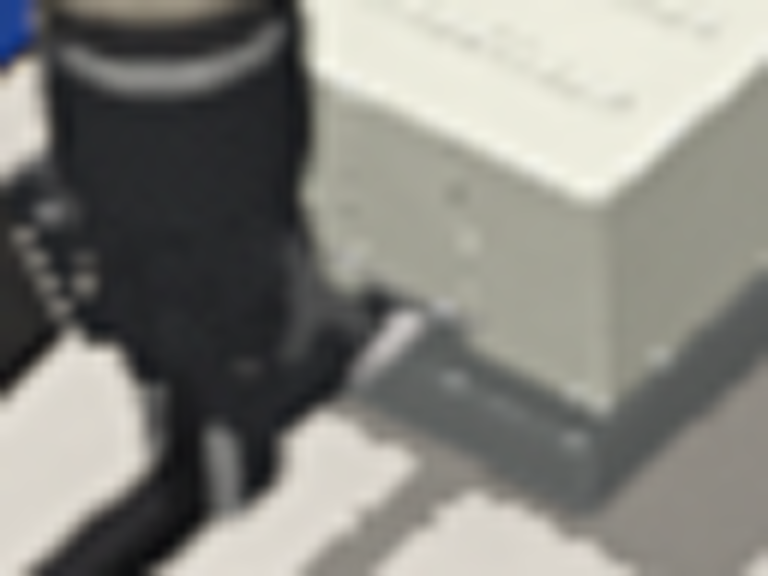

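View pics/f_top.png

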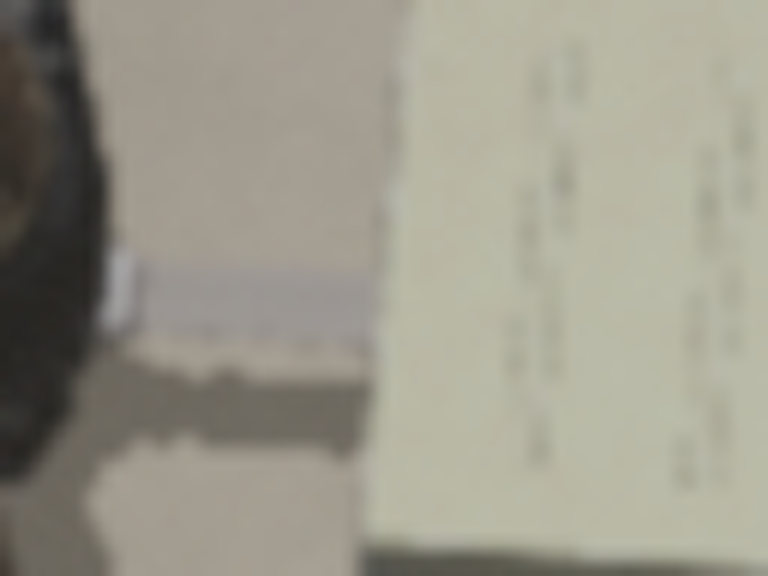

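>>> {"api": "arm_command", "payload": {"plan": [[[0,0,0.3,0],[0,0,0.5,0],[0,0,0.6,0],[0,0,0.6,0],[0,0,0.6,0]]]}}

```text
t: 6.27
ee_pos: [0.6354, 0.1964, 0.0355]
ee_rot: [179.8, -0.2, 85.0]
ft_force: [-0.2, 0.5, -0.9]
finger_gap: 0.207
```

>>> {"api": "arm_command", "payload": {"plan": [[[0,0,0.1,0],[0,0,0.2,0],[0,0,0.3,0],[0,0,0.3,0]]]}}

```text
t: 6.6
ee_pos: [0.6353, 0.1963, 0.0322]
ee_rot: [179.8, -0.1, 85.0]
ft_force: [0.0, -0.0, -1.3]
finger_gap: 0.213
```

>>> {"api": "arm_command", "payload": {"plan": [[[0,0,0.1,0],[0,0,0.15,0],[0,0,0.15,0]]]}}

```text
t: 6.85
ee_pos: [0.6352, 0.1963, 0.0305]
ee_rot: [179.8, -0.1, 85.0]
ft_force: [-1.2, -0.5, -0.7]
finger_gap: 0.205
```

>>> {"api": "arm_command", "payload": {"plan": [[[0,0,0.1,0],[0,0,0.15,0],[0,0,0.15,0]]]}}

```text
t: 7.1
ee_pos: [0.6354, 0.1964, 0.0294]
ee_rot: [179.8, -0.1, 85.0]
ft_force: [-1.3, 0.1, 3.5]
finger_gap: 0.209
```

>>> {"api": "arm_command", "payload": {"plan": [[[0,0,0.1,0],[0,0,0.15,0],[0,0,0.15,0]]]}}

```text
t: 7.35
ee_pos: [0.6355, 0.1964, 0.0287]
ee_rot: [179.7, -0.1, 85.0]
ft_force: [-1.6, -0.1, 6.8]
finger_gap: 0.209
```

>>> {"api": "arm_command", "payload": {"plan": [[[0,0,-0.2,0],[0,0,-0.4,0],[0,0,-0.4,0],[0,0,-0.4,0]]]}}

```text
t: 7.68
ee_pos: [0.6355, 0.1964, 0.0325]
ee_rot: [179.7, -0.1, 85.0]
ft_force: [0.3, 0.9, -0.7]
finger_gap: 0.211
```

Run:
```python
from h import *
s=r.sense(); print(s["ee_pos"],s["ee_rot"],s["ft_force"])
B=np.array([.6216,.0153]); bx=np.array([-.088,-.996]); by=np.array([.996,-.088]); d=s["ee_pos"][:2]-B; print("base xy of TCP",d@bx,d@by)
```

```text
[0.63550816 0.19638231 0.0325107 ] [ 1.79735369e+02 -1.37067528e-01  8.49655576e+01] [ 0.28459378  0.89644564 -0.67502459]
base xy of TCP -0.18158189768306152 -0.0020827158823507525
```

>>> {"api": "arm_command", "payload": {"plan": [[[-0.5,0,0,0],[-1.0,0,0,0],[-1.5,0,0,0],[-1.8,0,0,0],[-1.8,0,0,0]]]}}

```text
t: 8.1
ee_pos: [0.6338, 0.1774, 0.0324]
ee_rot: [179.7, -0.1, 84.9]
ft_force: [-0.2, 0.0, -0.3]
finger_gap: 0.21
```

>>> {"api": "arm_command", "payload": {"plan": [[[-0.5,0,0,0],[-1.0,0,0,0],[-1.4,0,0,0],[-1.4,0,0,0],[-1.4,0,0,0]]]}}

```text
t: 8.52
ee_pos: [0.6326, 0.1632, 0.0325]
ee_rot: [179.7, -0.1, 84.9]
ft_force: [-0.0, -0.2, -0.5]
finger_gap: 0.205
```

>>> {"api": "arm_command", "payload": {"plan": [[[-0.5,0,0,0],[-1.0,0,0,0],[-1.2,0,-0.3,0],[-1.2,0,-0.7,0],[-1.2,0,-1.1,0],[-1.2,0,-1.5,0],[-1.2,0,-2,0],[-1.2,0,-2.5,0],[-1.2,0,-3,0],[-1.2,0,-3,0]]]}}

```text
t: 9.35
ee_pos: [0.6319, 0.1515, 0.0639]
ee_rot: [179.7, -0.2, 84.9]
ft_force: [0.5, -1.0, -2.0]
finger_gap: 0.208
```

Run:
```python
from h import *
s=r.sense(); print(s["ee_pos"],s["ee_rot"],s["ft_force"],s["ft_torque"])
snap("scene","g_scene"); c=snap("top","g_top")
im=cv2.imread("pics/g_scene.png")[140:260,120:280]; cv2.imwrite("pics/g.png",cv2.resize(im,None,fx=5,fy=5,interpolation=cv2.INTER_CUBIC))
```

```text
[0.63191763 0.15148503 0.06389408] [ 1.79660130e+02 -1.73700350e-01  8.48820461e+01] [ 0.52318923 -1.04442247 -2.00751261] [-0.06473035  0.08415284  0.00376096]
```

View pics/g.png

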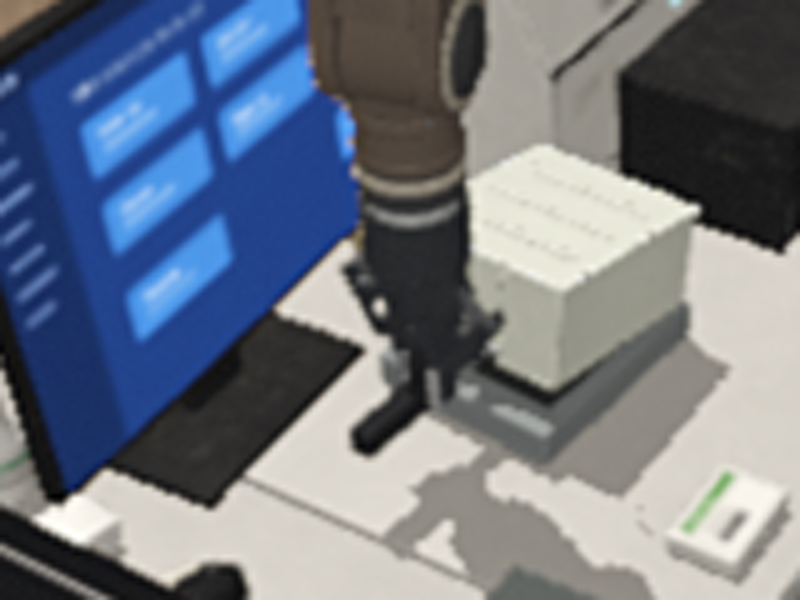

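>>> {"api": "arm_command", "payload": {"plan": [[[-0.1,0,-0.8,0],[-0.3,0,-1.6,0],[-0.5,0,-2.4,0],[-0.7,0,-3.2,0],[-1.0,0,-4.0,0],[-1.3,0,-4.8,0],[-1.6,0,-5.6,0],[-1.9,0,-6.4,0],[-2.2,0,-7.0,0],[-2.2,0,-7.0,0]]]}}

```text
t: 10.28
ee_pos: [0.6302, 0.1291, 0.135]
ee_rot: [179.5, -0.2, 84.9]
ft_force: [-0.0, -1.0, -2.0]
finger_gap: 0.21
```

Run:
```python
from h import *
s=r.sense(); print(s["ee_pos"],s["ee_rot"],s["ft_force"],s["ft_torque"])
snap("scene","g2_scene"); c=snap("top","g2_top")
im=cv2.imread("pics/g2_scene.png")[110:260,120:300]; im=cv2.resize(im,(420,350),interpolation=cv2.INTER_CUBIC)
im2=cv2.imread("pics/g2_top.png")[90:240,110:270]; im2=cv2.resize(im2,(373,350),interpolation=cv2.INTER_CUBIC)
cv2.imwrite("pics/g2.png",np.hstack([im,im2]))
```

```text
[0.63019886 0.12905838 0.13502246] [179.53968636  -0.22505052  84.85455776] [-0.04626844 -1.03002533 -2.02425212] [-0.07569172  0.06440855 -0.01297744]
```

View pics/g2.png

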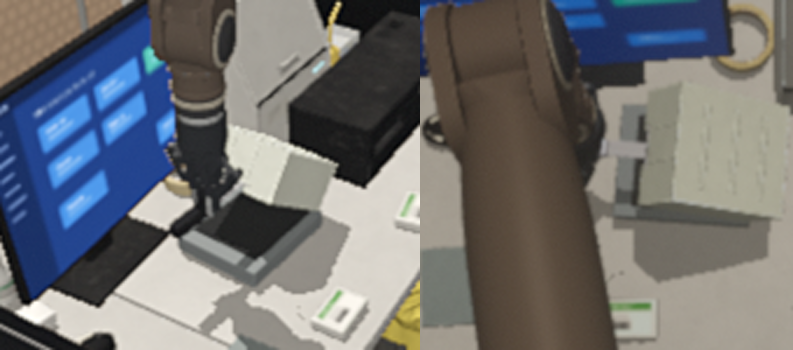

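>>> {"api": "arm_command", "payload": {"plan": [[[-0.4,0,-0.7,0],[-0.8,0,-1.4,0],[-1.2,0,-2.0,0],[-1.2,0,-2.0,0],[-1.2,0,-1.8,0],[-1.0,0,-1.5,0],[0,0,-1.4,0],[2,0,-1.4,0],[5,0,-1.4,0],[8,0,-1.4,0]]]}}

```text
t: 11.22
ee_pos: [0.6376, 0.2111, 0.1491]
ee_rot: [179.5, -0.3, 84.8]
ft_force: [-0.2, 0.1, -0.8]
finger_gap: 0.209
```

Run:
```python
from h import *
s=r.sense(); print(s["ee_pos"],s["ee_rot"],s["ft_force"],s["finger_gap"])
snap("scene","g3_scene"); c=snap("top","g3_top")
im=cv2.imread("pics/g3_scene.png")[110:260,120:300]; im=cv2.resize(im,(420,350),interpolation=cv2.INTER_CUBIC)
im2=cv2.imread("pics/g3_top.png")[90:240,110:270]; im2=cv2.resize(im2,(373,350),interpolation=cv2.INTER_CUBIC)
cv2.imwrite("pics/g3.png",np.hstack([im,im2]))
```

```text
[0.63760739 0.21111555 0.14910869] [179.48209808  -0.32087047  84.84624232] [-0.16453183  0.10427426 -0.78325298] 0.20889988094364062
```

View pics/g3.png

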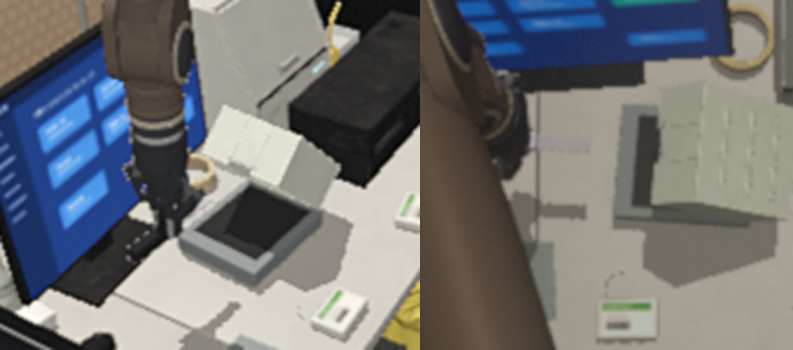

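Run:
```python
from h import *
print(rel(.46,.29,.06,90.5))
```

```text
[5.95, -18.39, 8.73, -5.3]
```

>>> {"api": "arm_command", "payload": {"plan": [[[2,-4,0,-2],[5.9,-8,0,-5.3],[5.9,-12,2,-5.3],[5.9,-16,4,-5.3],[5.9,-18.4,7,-5.3],[5.9,-18.4,8.7,-5.3],[5.9,-18.4,8.7,-5.3],[5.9,-18.4,8.7,-5.3],[5.9,-18.4,8.7,-5.3]]]}}

```text
t: 12.07
ee_pos: [0.4618, 0.2904, 0.0622]
ee_rot: [179.3, -0.4, 90.5]
ft_force: [0.7, -0.1, -0.2]
finger_gap: 0.212
```

Run:
```python
from h import *
s=r.sense(); print(s["ee_pos"],s["ee_rot"])
print(rel(.46,.29,.012,90.5),rel(.46,.29,.008,90.5))
```

```text
[0.46177139 0.29037814 0.06217217] [179.31139275  -0.43108932  90.47944762]
[-0.07, -0.24, 5.01, -0.0] [-0.08, -0.24, 5.41, -0.0]
```

>>> {"api": "arm_command", "payload": {"plan": [[[-0.1,-0.2,2.5,0],[-0.1,-0.2,4.2,0],[-0.1,-0.2,4.9,0],[-0.1,-0.2,5.1,0],[-0.1,-0.2,5.3,0],[-0.1,-0.2,5.4,0],[-0.1,-0.2,5.4,0],[-0.1,-0.2,5.4,0]]]}}

```text
t: 12.73
ee_pos: [0.4611, 0.2901, 0.009]
ee_rot: [179.2, -0.5, 90.5]
ft_force: [0.6, 0.0, -0.4]
finger_gap: 0.21
```

>>> {"api": "arm_command", "payload": {"plan": [[[0,0,0,0],[0,0,0,0],[0,0,0,0],[0,0,0,0],[0,0,0,0],[0,0,0,0],[0,0,-2,0],[0,0,-5,0],[0,0,-9,0],[0,0,-13,0]]], "grip": 100}}

```text
t: 13.57
ee_pos: [0.4585, 0.2885, 0.1397]
ee_rot: [179.4, -0.4, 90.5]
ft_force: [1.3, 0.9, 0.7]
finger_gap: 1.001
```

Run:
```python
from h import *
s=r.sense(); print(s["ee_pos"],s["ee_rot"])
snap("scene","i_scene"); snap("wrist","i_wrist")
im=cv2.imread("pics/i_scene.png")[110:330,120:340]; im=cv2.resize(im,(400,400),interpolation=cv2.INTER_CUBIC)
im2=cv2.resize(cv2.imread("pics/i_wrist.png"),(400,300)); im2=np.vstack([im2,np.zeros((100,400,3),np.uint8)])
cv2.imwrite("pics/i.png",np.hstack([im,im2]))
```

```text
[0.45847716 0.28846444 0.13965303] [179.35850736  -0.40470425  90.47307544]
```

View pics/i.png

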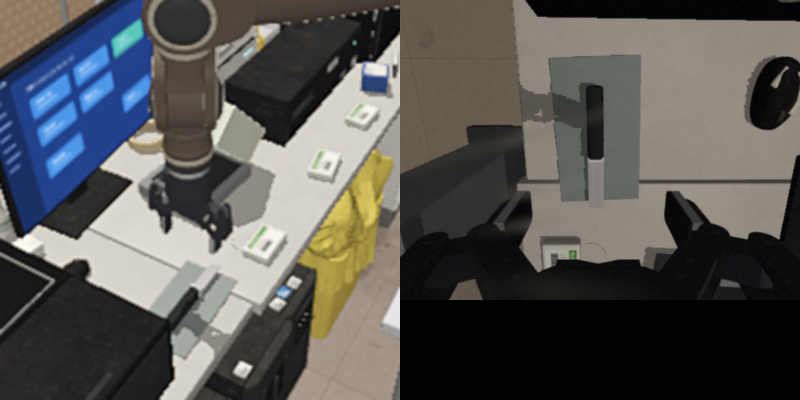

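```bash
cat >> h.py <<'E'
B0=np.array([.6216,.0153]); BX=np.array([-.088,-.996]); BY=np.array([.996,-.088])
def b2w(bx,by): return B0+bx*BX+by*BY
def w2b(p): d=np.asarray(p)[...,:2]-B0; return np.stack([d@BX,d@BY],-1)
def relb(bx,by,z,yaw=84.9): w=b2w(bx,by); return rel(w[0],w[1],z,yaw)
E
python3 - <<'E'
from h import *
s=r.sense(); print(s["ee_pos"])
c=snap("top","j_top"); W=cloud(c); b=w2b(W); P=c["pixels"].astype(int)
x=b[...,0];y=b[...,1];z=W[...,2]
m=(abs(y)<.06)&(x>-.1)&(x<.2)&(z>.05)&(P.min(2)>90)
# profile along base x for |y|<.06
for k in range(-10,20): 
    q=m&(abs(x-k*.01)<.005)
    if q.sum()>3: print(k*10,q.sum(),np.round(np.percentile(z[q],[5,50,95]),3))
print(relb(-.07,-.048,.137))
E
```

```text
[0.46237471 0.29087284 0.14608887]
-30 43 [0.16  0.165 0.167]
-20 121 [0.166 0.172 0.177]
-10 119 [0.175 0.181 0.186]
0 126 [0.184 0.19  0.197]
10 131 [0.194 0.2   0.205]
20 138 [0.204 0.209 0.215]
30 145 [0.212 0.217 0.22 ]
40 158 [0.202 0.208 0.214]
50 155 [0.19  0.197 0.203]
60 149 [0.18  0.188 0.195]
70 148 [0.169 0.176 0.182]
80 133 [0.159 0.166 0.171]
90 140 [0.148 0.157 0.161]
100 135 [0.137 0.144 0.152]
110 131 [0.127 0.134 0.139]
120 129 [0.116 0.125 0.131]
130 125 [0.105 0.112 0.119]
140 124 [0.095 0.101 0.107]
150 14 [0.092 0.096 0.1  ]
[-20.2, 11.69, 0.57, 5.6]
```

>>> {"api": "arm_command", "payload": {"plan": [[[-6,4,0,1],[-12,8,0.2,3],[-18,11.7,0.5,5.6],[-20.2,11.7,0.5,5.6],[-20.2,11.7,0.5,5.6],[-20.2,11.7,0.5,5.6],[-20.2,11.7,0.5,5.6],[-20.2,11.7,0.5,5.6],[-20.2,11.7,0.5,5.6]]], "grip": 0, "newtons": 60}}

```text
t: 14.47
ee_pos: [0.5794, 0.0893, 0.1365]
ee_rot: [179.1, -0.8, 84.9]
ft_force: [-0.3, 0.9, 0.8]
finger_gap: -0.0
```

Run:
```python
from h import *
s=r.sense(); print(s["ee_pos"],s["ee_rot"],s["finger_gap"],w2b(s["ee_pos"]))
for th in np.arange(.81,1.66,.12):
    print(round(th,2),relb(.085-.17*np.cos(th)-.011+.006,-.048,.036+.17*np.sin(th)-.014))
```

```text
[0.57938119 0.08926014 0.13648954] [179.08083077  -0.78994696  84.85084773] -0.00033557023598862706 [-0.06994904 -0.04855843]
0.81 [-3.26, 0.08, -0.91, -0.0]
0.93 [-4.8, 0.1, -2.24, -0.0]
1.05 [-6.49, 0.12, -3.39, -0.0]
1.17 [-8.3, 0.14, -4.32, -0.0]
1.29 [-10.22, 0.16, -5.02, -0.0]
1.41 [-12.2, 0.17, -5.5, -0.0]
1.53 [-14.22, 0.17, -5.73, -0.0]
1.65 [-16.26, 0.18, -5.72, -0.0]
```

>>> {"api": "arm_command", "payload": {"plan": [[[-1.5,0,-0.6,0],[-2.6,0,-0.9,0],[-3.3,0,-1.0,0],[-4.0,0,-1.6,0],[-4.8,0.1,-2.3,0],[-5.6,0.1,-2.8,0],[-6.5,0.1,-3.4,0],[-7.4,0.1,-3.9,0],[-8.3,0.1,-4.3,0]]]}}

```text
t: 15.22
ee_pos: [0.572, 0.0051, 0.1787]
ee_rot: [179.1, -0.8, 84.9]
ft_force: [0.3, 1.9, -0.9]
finger_gap: -0.0
```

```bash
cat >> h.py <<'E'
def prof():
    c=snap("top"); W=cloud(c); b=w2b(W); P=c["pixels"].astype(int)
    x=b[...,0];y=b[...,1];z=W[...,2]
    m=(abs(y)<.06)&(x>-.11)&(x<.25)&(z>.05)&(z<.3)&(P.min(2)>90)
    for k in range(-10,24,2):
        q=m&(abs(x-k*.01)<.005)
        if q.sum()>3: print(k*10,q.sum(),np.round(np.percentile(z[q],[5,50,95]),3))
def two(name,a=(110,330,120,340),b=(60,260,110,310)):
    out=[]
    for n,(v0,v1,u0,u1) in (("scene",a),("top",b)):
        c=snap(n); im=cv2.cvtColor(c["pixels"],cv2.COLOR_RGB2BGR)[v0:v1,u0:u1]; out.append(cv2.resize(im,(400,400),interpolation=cv2.INTER_CUBIC))
    cv2.imwrite(f"pics/{name}.png",np.hstack(out))
E
python3 - <<'E'
from h import *
s=r.sense(); print(s["ee_pos"],s["ee_rot"],s["ft_force"],w2b(s["ee_pos"])); prof(); two("k")
E
```

```text
[0.57199274 0.00512691 0.17869563] [179.08486046  -0.76736496  84.8592151 ] [ 0.34380375  1.94265891 -0.90268471] [ 0.01449784 -0.0485136 ]
40 4 [0.2   0.203 0.206]
60 148 [0.204 0.209 0.212]
80 150 [0.212 0.216 0.22 ]
100 149 [0.22  0.223 0.227]
120 147 [0.173 0.19  0.199]
140 127 [0.118 0.132 0.149]
160 98 [0.067 0.079 0.089]
```

View pics/k.png

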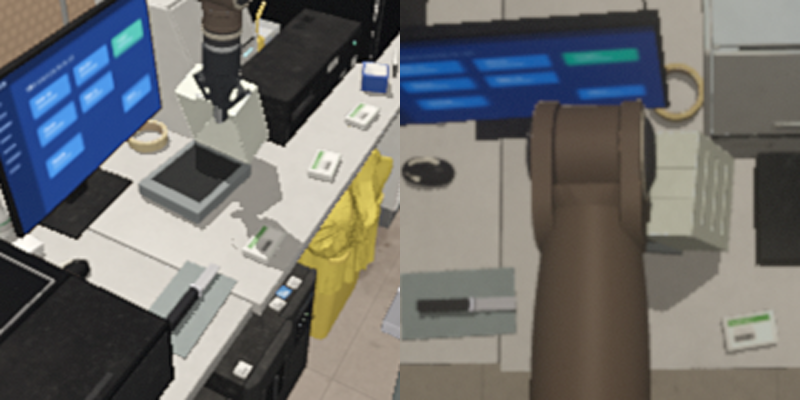

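>>> {"api": "arm_command", "payload": {"plan": [[[-0.8,0,-0.3,0],[-1.7,0,-0.6,0],[-2.6,0,-0.9,0],[-3.6,0,-1.1,0],[-4.6,0.1,-1.2,0],[-5.6,0.1,-1.2,0],[-6.4,0.1,-1.2,0],[-7.0,0.1,-1.2,0],[-7.3,0.1,-1.2,0],[-7.3,0.1,-1.2,0]]]}}

```text
t: 16.2
ee_pos: [0.5669, -0.0665, 0.1898]
ee_rot: [179.0, -1.1, 84.8]
ft_force: [1.5, 9.5, 1.0]
finger_gap: 0.001
```

Run:
```python
from h import *
s=r.sense(); print(s["ee_pos"],s["ee_rot"],s["ft_force"],w2b(s["ee_pos"])); prof(); two("l")
```

```text
[ 0.56688431 -0.06650392  0.18977889] [179.00596371  -1.08518505  84.79645763] [1.50178741 9.45083332 0.97065105] [ 0.08629168 -0.04729809]
140 17 [0.201 0.204 0.208]
160 102 [0.198 0.202 0.205]
180 103 [0.196 0.2   0.204]
```

View pics/l.png

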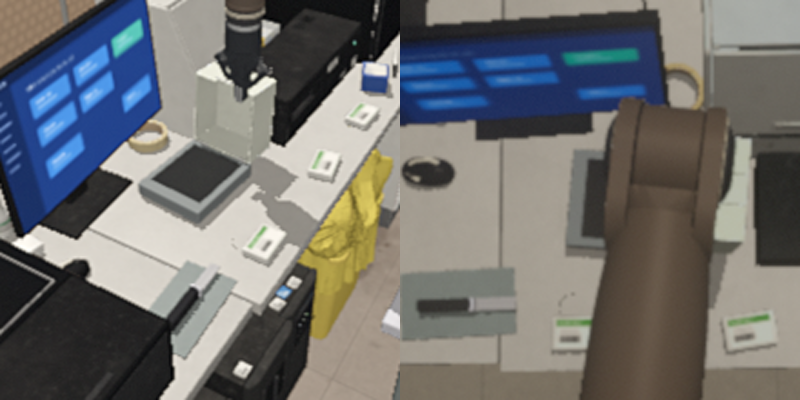

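>>> {"api": "arm_command", "payload": {"plan": [[[1,0,0,0],[3,0,0,0],[6,0,-1,0],[9,0,-2,0],[12,0,-3,0],[14,-2,-3,0],[15,-4,-3,0],[16,-6,-3,0],[17,-9,-3,0],[18,-12,-3,0]]], "grip": 100}}

```text
t: 17.18
ee_pos: [0.4621, 0.1235, 0.2203]
ee_rot: [179.0, -0.9, 84.8]
ft_force: [-0.6, 0.3, 0.7]
finger_gap: 1.001
```

Run:
```python
from h import *
s=r.sense(); print(s["ee_pos"],s["ee_rot"],s["ft_force"],s["finger_gap"]); prof()
print(rel(.409,.18,.2,89.8))
```

```text
[0.46207323 0.1234938  0.22033177] [179.02108922  -0.9403223   84.809662  ] [-0.62175223  0.32322132  0.69090839] 1.000783284451995
100 60 [0.202 0.206 0.211]
120 144 [0.201 0.204 0.209]
140 145 [0.2   0.203 0.207]
160 146 [0.198 0.201 0.205]
180 103 [0.196 0.199 0.202]
[5.05, -5.32, 2.1, -4.9]
```

>>> {"api": "arm_command", "payload": {"plan": [[[5,-5.3,2,-5],[5,-5.3,2,-5],[5,-5.3,2,-5],[5,-5.3,2,-5],[5,-5.3,2,-5]]]}}

```text
t: 17.65
ee_pos: [0.4093, 0.1796, 0.2012]
ee_rot: [179.1, -0.9, 90.0]
ft_force: [-0.0, -0.3, -0.5]
finger_gap: 1.004
```

```bash
cat >> h.py <<'E'
def case_top(x,y,z=.018,zs=(.009,.03)):
    c=snap("top"); W=cloud(c); Z=cv2.medianBlur(W[...,2].astype(np.float32),5)
    g=onplane(c,np.indices((384,512))[::-1].reshape(2,-1).T,z).reshape(384,512,3)
    m=(abs(g-[x,y,z])[...,:2].max(2)<.065)&(Z>zs[0])&(Z<zs[1])
    return rect(c,m,z,"top case")
def case_wrist(x,y,z=.018,thr=135,save=None):
    c=snap("wrist",save); P=c["pixels"].astype(int)
    g=onplane(c,np.indices((384,512))[::-1].reshape(2,-1).T,z).reshape(384,512,3)
    m=(abs(g-[x,y,z])[...,:2].max(2)<.06)
    W=cloud(c); Z=cv2.medianBlur(W[...,2].astype(np.float32),5)
    m&=(Z>z-.009)&(Z<z+.012)
    print(c["s"]["ee_pos"],c["s"]["ee_rot"]); return rect(c,m,z,"wrist case")
E
python3 - <<'E'
from h import *
case_top(.409,.103); case_top(.409,-.176); case_top(.408,-.395); case_wrist(.409,.103,save="m_w")
E
```

```text
top case area 449 c (0.4088, 0.103) size 0.0844 0.0549 longdir 89.83
top case area 438 c (0.4093, -0.1763) size 0.0846 0.055 longdir 98.6
top case area 440 c (0.4084, -0.3947) size 0.0835 0.0548 longdir 87.6
[0.40998482 0.17898751 0.20123921] [179.0804646   -0.91588992  89.82914585]
wrist case area 2931 c (0.4122, 0.106) size 0.0862 0.0545 longdir 89.96
```

View pics/m_w.png

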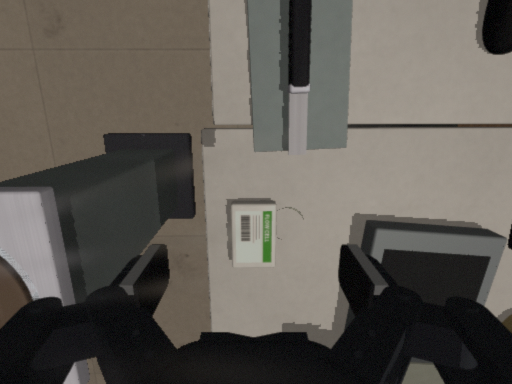

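Run:
```python
from h import *
print(rel(.4105,.1045,.06,89.9),rel(.4105,.1045,.002,89.9))
```

```text
[-7.67, -0.14, 14.0, -0.1] [-7.76, -0.24, 19.8, -0.1]
```

>>> {"api": "arm_command", "payload": {"plan": [[[-3.5,-0.1,3,0],[-7,-0.1,6,0],[-7.7,-0.1,10,0],[-7.7,-0.1,14,0],[-7.7,-0.2,17,0],[-7.7,-0.2,18.7,0],[-7.7,-0.2,19.6,0],[-7.7,-0.2,19.8,0],[-7.7,-0.2,19.8,0]]]}}

```text
t: 18.6
ee_pos: [0.4115, 0.1049, 0.0023]
ee_rot: [179.1, -0.9, 89.8]
ft_force: [-0.2, 0.8, 0.1]
finger_gap: 1.004
```

Run:
```python
from h import *
s=r.sense(); print(s["ee_pos"],s["ee_rot"],s["ft_force"],rel(.4105,.1045,.002,89.9))
```

```text
[0.41145626 0.10489498 0.00229573] [179.08816879  -0.91449132  89.77771549] [-0.20271957  0.84385856  0.07271821] [-0.04, -0.1, 0.03, -0.1]
```

Good. Close on the case.

>>> {"api": "arm_command", "payload": {"plan": [[[0,0,0,0],[0,0,0,0],[0,0,0,0],[0,0,0,0],[0,0,0,0],[0,0,0,0],[0,0,0,0],[0,0,0,0]]], "grip": 0, "newtons": 40}}

```text
t: 19.27
ee_pos: [0.4129, 0.1052, 0.004]
ee_rot: [178.9, -0.9, 89.8]
ft_force: [-0.3, -0.9, 6.0]
finger_gap: 0.625
```

>>> {"api": "arm_command", "payload": {"plan": [[[0,0,-1,0],[0,0,-3,0],[0,0,-6,0],[0,0,-9,0],[0,0,-12,0],[0,0,-12,0]]]}}

```text
t: 19.77
ee_pos: [0.4137, 0.1041, 0.1304]
ee_rot: [178.4, -1.1, 89.8]
ft_force: [1.3, 0.3, -1.2]
finger_gap: 0.634
```

Run:
```python
from h import *
s=r.sense(); print(s["ee_pos"],s["ee_rot"],s["ft_force"],s["finger_gap"])
snap("wrist","n_w"); snap("scene","n_s")
print(relb(0,0,.12),relb(0,0,.038))
```

```text
[0.41370722 0.10408659 0.13035423] [178.35505357  -1.08203141  89.80648656] [ 1.29173652  0.28598011 -1.16287075] 0.6335224469591879
[-8.77, 21.0, 0.91, 4.9] [-8.91, 20.81, 9.1, 4.9]
```

View pics/n_w.png

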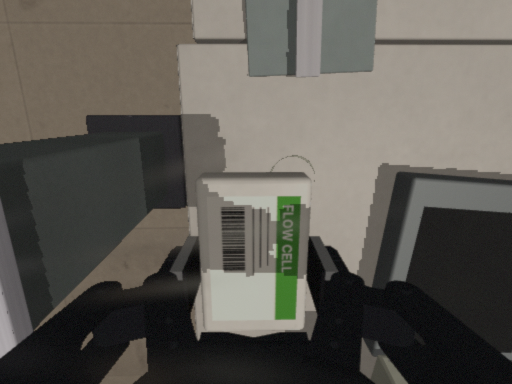

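>>> {"api": "arm_command", "payload": {"plan": [[[-2,4,0,2],[-4,8,0,4],[-6,12,0,4.9],[-8,16,0.5,4.9],[-8.8,20,1,4.9],[-8.8,21,2,4.9],[-8.8,21,4,4.9],[-8.8,20.9,6,4.9],[-8.8,20.9,7,4.9],[-8.8,20.9,7,4.9]]]}}

```text
t: 20.7
ee_pos: [0.6194, 0.016, 0.0549]
ee_rot: [179.2, -1.1, 84.9]
ft_force: [-0.5, -0.5, -0.7]
finger_gap: 0.63
```

Run:
```python
from h import *
s=r.sense(); print(s["ee_pos"],s["ee_rot"],s["ft_force"],s["finger_gap"],s["joint_velocities"])
print(relb(0,0,.041))
```

```text
[0.61936028 0.01604187 0.05489212] [179.16053211  -1.07001851  84.89646327] [-0.48354792 -0.52413016 -0.71673369] 0.6302534925133416 [ 0.27057288 -1.97194115  2.96083852  2.44317124 -0.01714714 -0.01838883]
[-0.08, 0.21, 1.39, -0.0]
```

>>> {"api": "arm_command", "payload": {"plan": [[[-0.1,0.2,0.4,0],[-0.1,0.2,0.8,0],[-0.1,0.2,1.1,0],[-0.1,0.2,1.3,0],[-0.1,0.2,1.4,0],[-0.1,0.2,1.4,0],[-0.1,0.2,1.4,0]]]}}

```text
t: 21.28
ee_pos: [0.6217, 0.0152, 0.0414]
ee_rot: [179.1, -1.1, 84.9]
ft_force: [-0.1, 0.3, 0.0]
finger_gap: 0.635
```

>>> {"api": "arm_command", "payload": {"plan": [[[0,0,0.1,0],[0,0,0.15,0],[0,0,0.15,0]]]}}

```text
t: 21.53
ee_pos: [0.6219, 0.0152, 0.0401]
ee_rot: [179.1, -1.1, 84.9]
ft_force: [0.3, 0.4, -0.1]
finger_gap: 0.629
```

>>> {"api": "arm_command", "payload": {"plan": [[[0,0,0,0],[0,0,0,0],[0,0,0,0],[0,0,0,0],[0,0,0,0],[0,0,0,0],[0,0,-2,0],[0,0,-5,0],[0,0,-9,0],[0,0,-13,0]]], "grip": 100}}

```text
t: 22.37
ee_pos: [0.6187, 0.0129, 0.1706]
ee_rot: [179.2, -1.1, 84.9]
ft_force: [0.8, 0.2, 0.8]
finger_gap: 0.999
```

>>> {"api": "arm_command", "payload": {"plan": [[[2,-4,-1,0],[4,-8,-1,0],[4,-12,-1,0],[4,-16,-1,0],[4,-20,-1,0],[4,-20,-1,0],[4,-20,-1,0]]]}}

```text
t: 22.95
ee_pos: [0.421, 0.0706, 0.1792]
ee_rot: [179.2, -1.1, 85.0]
ft_force: [0.8, 0.1, -0.4]
finger_gap: 1.001
```

Run:
```python
from h import *
s=r.sense(); print(s["ee_pos"],s["ee_rot"])
print(case_top(.6216,.0153,.054,(.045,.066)))
case_top(.409,-.176); case_top(.408,-.395); two("o",b=(60,260,110,310))
print(rel(.41,-.10,.2,98.6))
```

```text
[0.42103071 0.07056097 0.17924013] [179.1503955   -1.08387383  84.97003935]
top case area 450 c (0.617, 0.0133) size 0.0855 0.0557 longdir 84.61
(0.6169512271881104, 0.013328049331903458, 84.60736846923828)
top case area 439 c (0.4087, -0.1761) size 0.0851 0.055 longdir 98.61
top case area 442 c (0.4085, -0.3947) size 0.0836 0.0547 longdir 87.6
[-17.05, 0.14, -2.46, -13.7]
```

View pics/o.png

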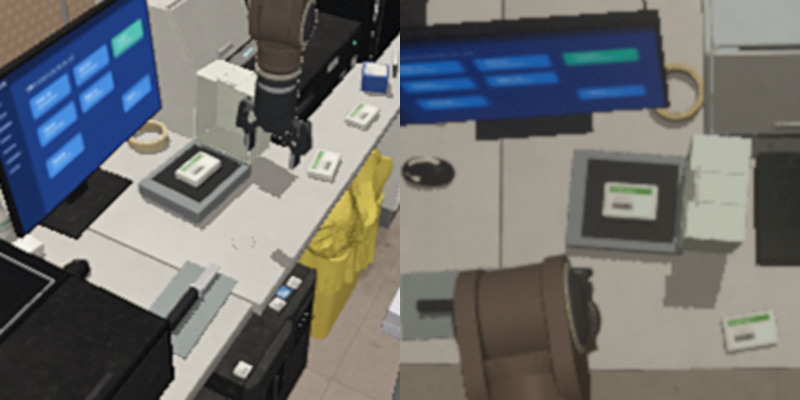

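Run:
```python
from h import *
print(rel(.4135,-.174,.1,98.6))
```

```text
[-24.57, 1.02, 7.42, -13.7]
```

>>> {"api": "arm_command", "payload": {"plan": [[[-24.5,1,7.4,-13.7],[-24.5,1,7.4,-13.7],[-24.5,1,7.4,-13.7],[-24.5,1,7.4,-13.7],[-24.5,1,7.4,-13.7],[-24.5,1,7.4,-13.7],[-24.5,1,7.4,-13.7],[-24.5,1,7.4,-13.7],[-24.5,1,7.4,-13.7],[-24.5,1,7.4,-13.7]]]}}

```text
t: 24.03
ee_pos: [0.4138, -0.1734, 0.1]
ee_rot: [179.0, -0.9, 98.5]
ft_force: [-0.7, -0.6, -0.1]
finger_gap: 0.999
```

Run:
```python
from h import *
s=r.sense(); print(s["ee_pos"],s["ee_rot"]); print(rel(.4135,-.174,.002,98.6))
case_wrist(.412,-.174,save="p_w")
```

```text
[ 0.41382159 -0.17339079  0.10001042] [179.01387848  -0.88988383  98.53813157]
[-0.21, -0.21, 9.8, -0.1]
[ 0.41382159 -0.17339079  0.10001042] [179.01387848  -0.88988383  98.53813157]
wrist case area 6578 c (0.4124, -0.1751) size 0.0848 0.0544 longdir 98.92
```

View pics/p_w.png

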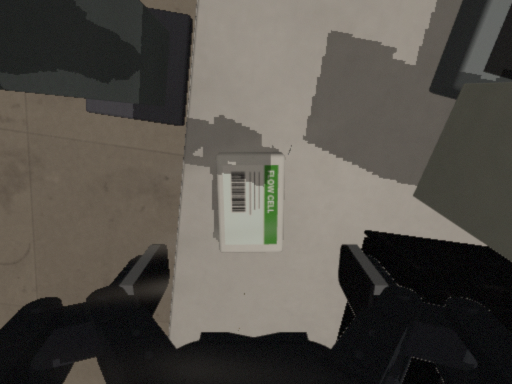

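>>> {"api": "arm_command", "payload": {"plan": [[[-0.2,-0.2,3,0],[-0.2,-0.2,6,0],[-0.2,-0.2,8,0],[-0.2,-0.2,9.2,0],[-0.2,-0.2,9.7,0],[-0.2,-0.2,9.8,0],[-0.2,-0.2,9.8,0],[-0.2,-0.2,9.8,0]]]}}

```text
t: 24.75
ee_pos: [0.4148, -0.1735, 0.0034]
ee_rot: [178.9, -0.8, 98.6]
ft_force: [-0.5, -0.2, -0.3]
finger_gap: 1.0
```

>>> {"api": "arm_command", "payload": {"plan": [[[0,0,0,0],[0,0,0,0],[0,0,0,0],[0,0,0,0],[0,0,0,0],[0,0,0,0],[0,0,0,0],[0,0,0,0]]], "grip": 0, "newtons": 40}}

```text
t: 25.42
ee_pos: [0.4155, -0.1738, 0.0045]
ee_rot: [178.8, -0.8, 98.6]
ft_force: [-0.1, 1.3, 5.5]
finger_gap: 0.626
```

>>> {"api": "arm_command", "payload": {"plan": [[[0,0,-1,0],[0,0,-3,0],[0,0,-6,0],[0,0,-9,0],[0,0,-12,0],[0,0,-15,0],[0,0,-15,0],[0,0,-15,0],[0,0,-15,0]]]}}

```text
t: 26.17
ee_pos: [0.4125, -0.1762, 0.1544]
ee_rot: [178.8, -0.8, 98.6]
ft_force: [-0.1, 0.2, -0.7]
finger_gap: 0.627
```

Run:
```python
from h import *
s=r.sense(); print(s["ee_pos"],s["ee_rot"],s["finger_gap"]); print(rel(.45,.0152,.14,84.9),rel(.6217,.0152,.12,84.9))
```

```text
[ 0.41247871 -0.17623283  0.15444781] [178.78378881  -0.76224298  98.63780033] 0.6272551024059325
[18.34, 6.55, 1.83, 13.7] [15.74, 23.48, 4.15, 13.7]
```

>>> {"api": "arm_command", "payload": {"plan": [[[4,1.4,0.4,3],[8,2.8,0.8,6],[12,4.2,1.2,9],[16,5.6,1.5,12],[18.3,7,1.5,13.7],[18.2,10,1.5,13.7],[17.6,13,1.5,13.7],[17,16,1.5,13.7],[16,20,2.5,13.7],[15.8,23.5,4,13.7]]]}}

```text
t: 27.0
ee_pos: [0.6237, 0.0153, 0.1211]
ee_rot: [179.0, -1.0, 84.9]
ft_force: [-0.3, 0.1, -0.8]
finger_gap: 0.628
```

>>> {"api": "arm_command", "payload": {"plan": [[[0,0,0,0],[0,0,0,0],[0,0,0,0]]]}}

```text
t: 27.25
ee_pos: [0.6223, 0.0153, 0.1192]
ee_rot: [179.2, -1.0, 84.9]
ft_force: [-0.1, 0.6, 0.1]
finger_gap: 0.633
```

Run:
```python
from h import *
s=r.sense(); print(s["ee_pos"],s["ee_rot"],s["finger_gap"]); print(rel(.6217,.0152,.06,84.9))
```

```text
[0.62232879 0.01531922 0.1191575 ] [179.19172772  -0.97679044  84.9173857 ] 0.6330668230011833
[-0.12, -0.15, 5.91, 0.0]
```

>>> {"api": "arm_command", "payload": {"plan": [[[-0.1,-0.15,2,0],[-0.1,-0.15,4,0],[-0.1,-0.15,5,0],[-0.1,-0.15,5.6,0],[-0.1,-0.15,5.9,0],[-0.1,-0.15,6.0,0],[-0.1,-0.15,6.0,0],[-0.1,-0.15,6.0,0]]]}}

```text
t: 27.92
ee_pos: [0.6222, 0.0154, 0.0603]
ee_rot: [179.1, -1.0, 84.9]
ft_force: [1.0, -0.4, -0.4]
finger_gap: 0.634
```

Run:
```python
from h import *
s=r.sense(); print(s["ee_pos"],s["ee_rot"],s["ft_force"]); print(rel(.6217,.0152,.059,84.9))
```

```text
[0.62221976 0.01542406 0.06026657] [179.09904345  -0.98509869  84.92159915] [ 1.04855486 -0.4142621  -0.3847372 ]
[-0.03, -0.05, 0.13, 0.0]
```

>>> {"api": "arm_command", "payload": {"plan": [[[0,0,0.1,0],[0,0,0.15,0],[0,0,0.15,0]]]}}

```text
t: 28.17
ee_pos: [0.6225, 0.0154, 0.0591]
ee_rot: [179.1, -1.0, 84.9]
ft_force: [0.8, -0.3, -1.2]
finger_gap: 0.628
```

>>> {"api": "arm_command", "payload": {"plan": [[[0,0,0,0],[0,0,0,0],[0,0,0,0],[0,0,0,0],[0,0,0,0],[0,0,0,0],[0,0,-2,0],[0,0,-5,0],[0,0,-9,0],[0,0,-12,0]]], "grip": 100}}

```text
t: 29.0
ee_pos: [0.6203, 0.0135, 0.1815]
ee_rot: [179.0, -1.0, 84.9]
ft_force: [1.4, 0.4, 0.1]
finger_gap: 1.001
```

>>> {"api": "arm_command", "payload": {"plan": [[[2,-4,-1,0],[4,-8,-1,0],[4,-12,-1,0],[4,-16,-1,0],[4,-20,-1,0],[4,-20,-1,0],[4,-20,-1,0],[4,-20,-1,0]]]}}

```text
t: 29.67
ee_pos: [0.4251, 0.0711, 0.1894]
ee_rot: [178.9, -1.0, 84.9]
ft_force: [-0.6, -0.9, -0.3]
finger_gap: 1.001
```

Run:
```python
from h import *
s=r.sense(); print(s["ee_pos"],s["ee_rot"])
case_top(.617,.0153,.072,(.06,.084))
case_top(.408,-.395); two("q",b=(60,260,110,310))
print(rel(.413,-.2,.2,87.6))
```

```text
[0.42511047 0.07106047 0.18940074] [178.89273034  -1.01970481  84.93950717]
top case area 463 c (0.6162, 0.0129) size 0.0827 0.0576 longdir 89.06
top case area 446 c (0.4084, -0.3946) size 0.0837 0.0548 longdir 87.6
[-27.07, 1.18, -1.59, -2.7]
```

View pics/q.png

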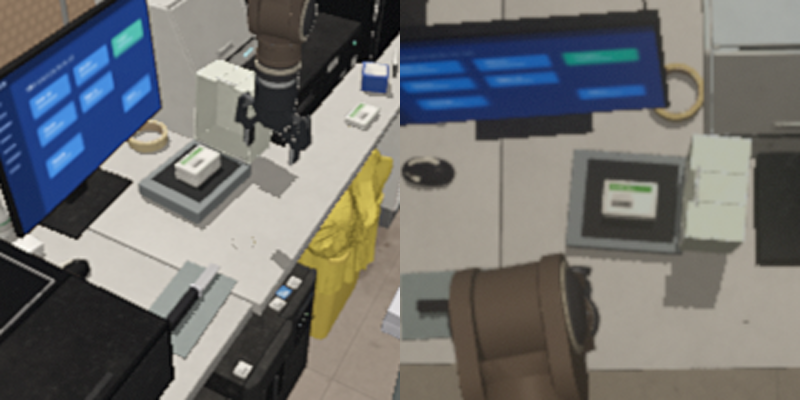

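Run:
```python
from h import *
c=snap("top"); P=c["pixels"].astype(int); v,u=np.mgrid[0:384,0:512]
u0,v0=proj(c,[[.617,.0135,.072]])[0]
m=(abs(u-u0)<18)&(abs(v-v0)<15)&(P.min(2)>120); rect(c,m,.072,"white")
m=(abs(u-u0)<18)&(abs(v-v0)<15)&(P[...,1]>P[...,0]+25); rect(c,m,.072,"green")
im=cv2.cvtColor(c["pixels"],cv2.COLOR_RGB2BGR)[int(v0)-20:int(v0)+20,int(u0)-25:int(u0)+25]; cv2.imwrite("pics/q2.png",cv2.resize(im,None,fx=14,fy=14,interpolation=cv2.INTER_CUBIC))
```

```text
white area 387 c (0.6198, 0.0146) size 0.0853 0.0551 longdir 85.19
green area 51 c (0.6366, 0.0128) size 0.0637 0.0076 longdir 85.44
```

View pics/q2.png

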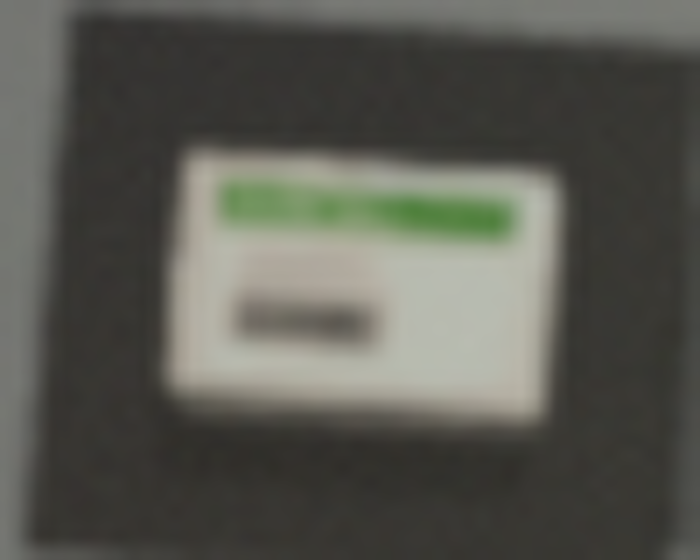

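Run:
```python
from h import *
print(rel(.4135,-.3926,.12,87.6))
```

```text
[-46.38, 2.84, 6.1, -2.7]
```

>>> {"api": "arm_command", "payload": {"plan": [[[-46.4,2.8,6,-2.7],[-46.4,2.8,6,-2.7],[-46.4,2.8,6,-2.7],[-46.4,2.8,6,-2.7],[-46.4,2.8,6,-2.7],[-46.4,2.8,6,-2.7],[-46.4,2.8,6,-2.7],[-46.4,2.8,6,-2.7],[-46.4,2.8,6,-2.7],[-46.4,2.8,6,-2.7]]]}}

```text
t: 30.75
ee_pos: [0.4141, -0.3441, 0.1277]
ee_rot: [179.0, -1.0, 87.5]
ft_force: [1.4, 0.5, -0.1]
finger_gap: 0.999
```

Run:
```python
from h import *
s=r.sense(); print(s["ee_pos"],s["ee_rot"]); print(rel(.4135,-.3926,.1,87.6))
```

```text
[ 0.41412856 -0.34406496  0.12767099] [179.01359931  -0.96028082  87.53166124]
[-4.9, 0.1, 2.69, -0.1]
```

>>> {"api": "arm_command", "payload": {"plan": [[[-3,0.1,1.5,0],[-4.9,0.1,2.7,0],[-4.9,0.1,2.7,0],[-4.9,0.1,2.7,0],[-4.9,0.1,2.7,0]]]}}

```text
t: 31.17
ee_pos: [0.4136, -0.3924, 0.0996]
ee_rot: [179.1, -1.0, 87.5]
ft_force: [-0.7, 0.2, 0.1]
finger_gap: 0.998
```

Run:
```python
from h import *
case_wrist(.412,-.393,save="r_w"); print(rel(.4135,-.3926,.002,87.6))
```

```text
[ 0.4135665  -0.39235265  0.09958846] [179.05439532  -1.0222294   87.5211452 ]
wrist case area 6572 c (0.4123, -0.3956) size 0.0852 0.054 longdir 85.68
[-0.22, -0.2, 9.82, -0.0]
```

View pics/r_w.png

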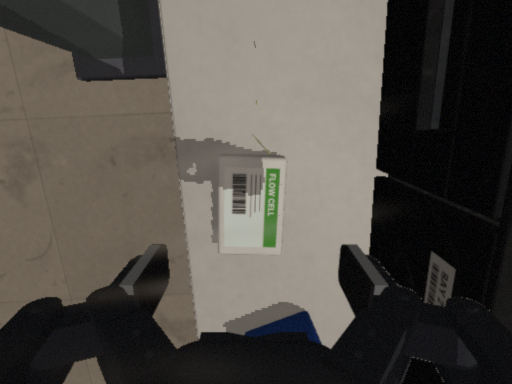

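>>> {"api": "arm_command", "payload": {"plan": [[[-0.35,-0.2,3,0.5],[-0.35,-0.2,6,1],[-0.35,-0.2,8,1],[-0.35,-0.2,9.2,1],[-0.35,-0.2,9.7,1],[-0.35,-0.2,9.8,1],[-0.35,-0.2,9.8,1],[-0.35,-0.2,9.8,1]]]}}

```text
t: 31.88
ee_pos: [0.4144, -0.3943, 0.0037]
ee_rot: [178.9, -0.9, 86.6]
ft_force: [0.3, 0.5, 0.3]
finger_gap: 0.998
```

>>> {"api": "arm_command", "payload": {"plan": [[[0,0,0,0],[0,0,0,0],[0,0,0,0],[0,0,0,0],[0,0,0,0],[0,0,0,0],[0,0,0,0],[0,0,0,0]]], "grip": 0, "newtons": 40}}

```text
t: 32.55
ee_pos: [0.415, -0.3948, 0.0049]
ee_rot: [178.8, -0.8, 86.6]
ft_force: [-0.3, 0.5, 6.0]
finger_gap: 0.629
```

>>> {"api": "arm_command", "payload": {"plan": [[[0,0,-1,0],[0,0,-3,0],[0,0,-6,0],[0,0,-9,0],[0,0,-12,0],[0,0,-16,0],[0,0,-16,0],[0,0,-16,0],[0,0,-16,0]]]}}

```text
t: 33.3
ee_pos: [0.4114, -0.397, 0.165]
ee_rot: [178.8, -0.8, 86.6]
ft_force: [-0.2, -0.3, -0.9]
finger_gap: 0.627
```

Run:
```python
from h import *
s=r.sense(); print(s["ee_pos"],s["ee_rot"],s["finger_gap"]); print(rel(.45,.0152,.15,84.9))
```

```text
[ 0.41143175 -0.39697022  0.16501883] [178.81501777  -0.82263323  86.59240718] 0.6268505846727298
[41.35, 1.36, 2.12, 1.7]
```

>>> {"api": "arm_command", "payload": {"plan": [[[4,0.3,0.5,1.7],[41.3,1.3,1.5,1.7],[41.3,1.3,1.5,1.7],[41.3,1.3,1.5,1.7],[41.3,1.3,1.5,1.7],[41.3,1.3,1.5,1.7],[41.3,1.3,1.5,1.7],[41.3,1.3,1.5,1.7],[41.3,1.3,1.5,1.7],[41.3,1.3,1.5,1.7]]]}}

```text
t: 34.13
ee_pos: [0.4478, 0.0167, 0.1546]
ee_rot: [179.0, -0.8, 84.9]
ft_force: [0.8, 0.0, -0.2]
finger_gap: 0.632
```

Run:
```python
from h import *
s=r.sense(); print(s["ee_pos"],s["ee_rot"],s["finger_gap"]); print(rel(.62,.0152,.13,84.9))
```

```text
[0.44775174 0.01671897 0.15459037] [179.0001558   -0.84036715  84.89249077] 0.6318484202288626
[1.35, 17.12, 2.78, -0.0]
```

>>> {"api": "arm_command", "payload": {"plan": [[[0.3,4,0.5,0],[0.6,8,1,0],[1,12,1.5,0],[1.3,16,2,0],[1.3,17.2,2.5,0],[1.3,17.2,2.8,0],[1.3,17.2,2.8,0],[1.3,17.2,2.8,0]]]}}

```text
t: 34.8
ee_pos: [0.6187, 0.0146, 0.1286]
ee_rot: [179.2, -0.8, 84.9]
ft_force: [-0.2, -0.2, -1.1]
finger_gap: 0.629
```

Run:
```python
from h import *
s=r.sense(); print(s["ee_pos"],s["ee_rot"],s["finger_gap"]); print(rel(.622,.0153,.078,84.9))
```

```text
[0.61873092 0.01457871 0.12855732] [179.19574027  -0.82426787  84.88010695] 0.6294577654993934
[0.03, 0.25, 5.06, -0.0]
```

>>> {"api": "arm_command", "payload": {"plan": [[[0,0.2,1.5,0],[0,0.3,3,0],[0,0.3,4.2,0],[0,0.3,4.8,0],[0,0.3,5.1,0],[0,0.3,5.1,0],[0,0.3,5.1,0],[0,0.3,5.1,0]]]}}

```text
t: 35.47
ee_pos: [0.6228, 0.015, 0.0785]
ee_rot: [179.1, -0.8, 84.9]
ft_force: [0.5, 0.7, -0.5]
finger_gap: 0.632
```

Run:
```python
from h import *
s=r.sense(); print(s["ee_pos"],s["ee_rot"],s["ft_force"]); print(rel(.6222,.0153,.0772,84.9))
```

```text
[0.62284857 0.01497887 0.07850791] [179.12224305  -0.83084844  84.88119813] [ 0.4784303   0.66674578 -0.51634903]
[0.02, -0.07, 0.13, -0.0]
```

>>> {"api": "arm_command", "payload": {"plan": [[[0,-0.05,0.1,0],[0,-0.05,0.15,0],[0,-0.05,0.15,0]]]}}

```text
t: 35.72
ee_pos: [0.6224, 0.0151, 0.0771]
ee_rot: [179.1, -0.8, 84.9]
ft_force: [-0.3, 0.8, -0.8]
finger_gap: 0.627
```

>>> {"api": "arm_command", "payload": {"plan": [[[0,0,0,0],[0,0,0,0],[0,0,0,0],[0,0,0,0],[0,0,0,0],[0,0,0,0],[0,0,-2,0],[0,0,-5,0],[0,0,-9,0],[0,0,-10,0]]], "grip": 100}}

```text
t: 36.55
ee_pos: [0.6226, 0.0137, 0.1833]
ee_rot: [178.7, -0.9, 84.9]
ft_force: [0.6, -0.2, 0.6]
finger_gap: 1.0
```

>>> {"api": "arm_command", "payload": {"plan": [[[1,-4,-1,0],[1,-8,-1,0],[1,-12,-1,0],[1,-16,-1,0],[1,-20,-1,0],[1,-20,-1,0],[1,-20,-1,0],[1,-20,-1,0]]]}}

```text
t: 37.22
ee_pos: [0.4248, 0.0415, 0.1896]
ee_rot: [178.6, -0.9, 84.9]
ft_force: [1.3, 0.5, -0.6]
finger_gap: 0.996
```

Run:
```python
from h import *
s=r.sense(); print(s["ee_pos"],s["ee_rot"],s["finger_gap"])
c=snap("top","s_top"); P=c["pixels"].astype(int); v,u=np.mgrid[0:384,0:512]
u0,v0=proj(c,[[.617,.0135,.09]])[0]
m=(abs(u-u0)<18)&(abs(v-v0)<16)&(P.min(2)>120); rect(c,m,.09,"white")
m=(abs(u-u0)<18)&(abs(v-v0)<16)&(P[...,1]>P[...,0]+25); rect(c,m,.09,"green")
two("s"); 
c=snap("scene"); u0,v0=proj(c,[[.62,.015,.06]])[0].astype(int)
im=cv2.cvtColor(c["pixels"],cv2.COLOR_RGB2BGR)[v0-24:v0+24,u0-32:u0+32]; cv2.imwrite("pics/s2.png",cv2.resize(im,None,fx=12,fy=12,interpolation=cv2.INTER_CUBIC))
```

```text
[0.42479562 0.0415345  0.18955735] [178.55768187  -0.89795127  84.90056605] 0.9964066081044449
white area 396 c (0.6201, 0.0141) size 0.0852 0.0547 longdir 84.65
green area 48 c (0.6364, 0.0127) size 0.06 0.0075 longdir 85.44
```

View pics/s.png

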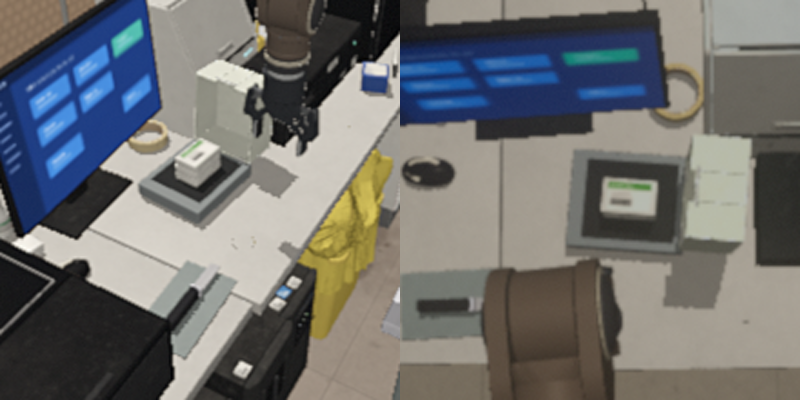

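View pics/s2.png

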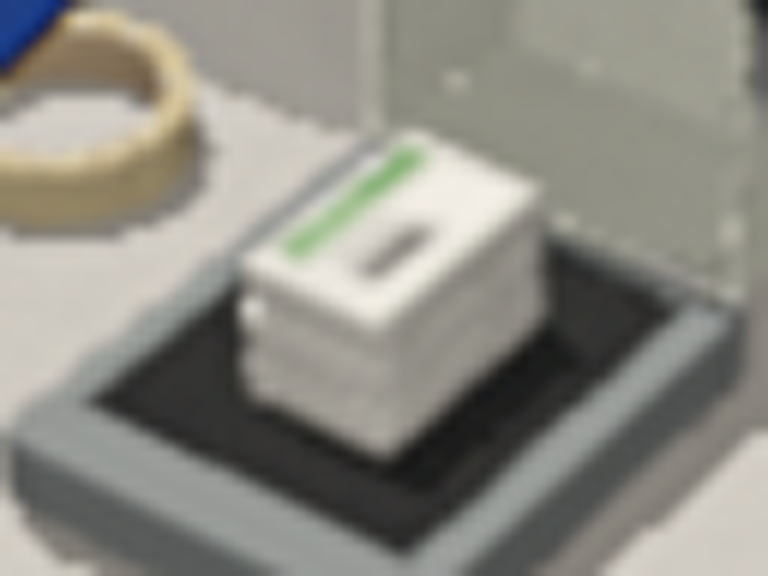

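View pics/s_top.png

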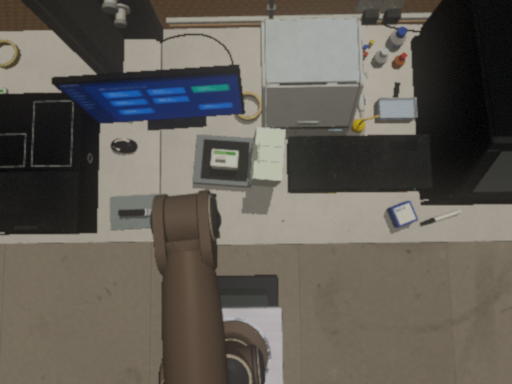

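Run:
```python
from h import *
W=np.load("top0.npz")["W"]; x,y,z=W[...,0],W[...,1],W[...,2]
for y0 in (-.12,-.16,-.2,-.24):
    for z0 in (.1,.15,.2,.25,.3):
        q=(abs(y-y0)<.02)&(z>z0)&(z<.5)&(x>.45)&(x<1); print(y0,z0,np.round(np.percentile(x[q],2),3) if q.sum() else None,end=' | ')
    print()
q=(y<-.19)&(y>-.3)&(x>.53)&(x<.63); print(np.percentile(z[q],[1,50,99]))
print(rel(.45,-.196,.27,84.9),rel(.5728,-.1962,.27,84.9))
```

```text
-0.12 0.1 0.69 | -0.12 0.15 0.694 | -0.12 0.2 0.712 | -0.12 0.25 0.735 | -0.12 0.3 0.757 | 
-0.16 0.1 0.69 | -0.16 0.15 0.694 | -0.16 0.2 0.713 | -0.16 0.25 0.734 | -0.16 0.3 0.757 | 
-0.2 0.1 0.52 | -0.2 0.15 0.695 | -0.2 0.2 0.713 | -0.2 0.25 0.735 | -0.2 0.3 0.757 | 
-0.24 0.1 0.519 | -0.24 0.15 0.695 | -0.24 0.2 0.713 | -0.24 0.25 0.734 | -0.24 0.3 0.757 | 
[0.13301464 0.13853785 0.14465472]
[-23.3, 4.78, -8.38, -0.0] [-22.22, 17.01, -8.08, -0.0]
```

>>> {"api": "arm_command", "payload": {"plan": [[[-2,0,-3,0],[-5,1,-6,0],[-9,2,-8,0],[-13,3,-8,0],[-17,4,-8,0],[-21,5,-8,0],[-23,7,-8,0],[-22.6,11,-8,0],[-22.3,15,-8,0],[-22.2,17,-8,0]]], "grip": 0}}

```text
t: 38.25
ee_pos: [0.5765, -0.1975, 0.2671]
ee_rot: [178.7, -0.9, 84.8]
ft_force: [-1.4, 0.4, -0.1]
finger_gap: -0.002
```

>>> {"api": "arm_command", "payload": {"plan": [[[0,0,0,0],[0,0,0,0],[0,0,0,0]]]}}

```text
t: 38.5
ee_pos: [0.5763, -0.1976, 0.266]
ee_rot: [178.9, -0.9, 84.8]
ft_force: [0.1, 0.2, 0.0]
finger_gap: -0.0
```

Run:
```python
from h import *
s=r.sense(); print(s["ee_pos"],s["ee_rot"],s["finger_gap"],w2b(s["ee_pos"]));print(relb(.215,-.03,.17)); two("t")
```

```text
[ 0.57629819 -0.19764119  0.26600489] [178.86358874  -0.93833198  84.77498122] -9.145347649233132e-05 [ 0.21607598 -0.02638178]
[-0.05, -0.55, 9.59, -0.1]
```

View pics/t.png

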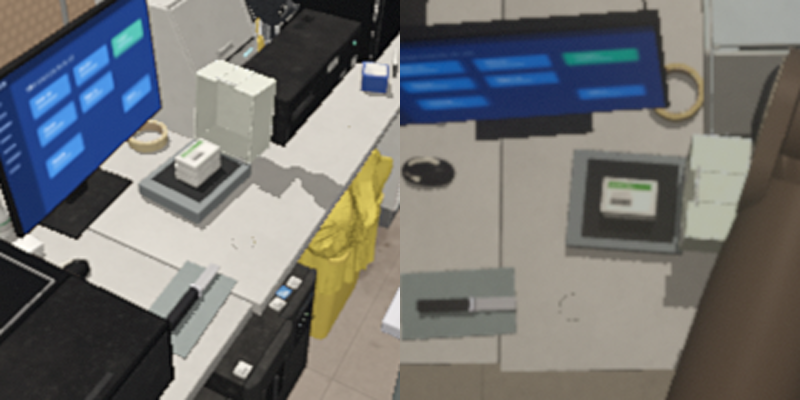

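>>> {"api": "arm_command", "payload": {"plan": [[[0,-0.5,3,0],[0,-0.5,6,0],[0,-0.5,8,0],[0,-0.5,9.2,0],[0,-0.5,9.2,0],[0,-0.5,9.2,0]]]}}

```text
t: 39.1
ee_pos: [0.5719, -0.1956, 0.1758]
ee_rot: [178.8, -0.9, 84.8]
ft_force: [0.1, -0.0, 0.2]
finger_gap: 0.004
```

Run:
```python
from h import *
s=r.sense(); print(s["ee_pos"],s["ee_rot"],s["ft_force"],w2b(s["ee_pos"]))
for th in np.arange(1.65,-.01,-.15):
    x=-.15*np.cos(th)+.084*np.sin(th); z=.15*np.sin(th)+.084*np.cos(th)
    # 4 mm penetration along -normal ( -sin, -cos )
    print(round(th,2),relb(.085+x+.011-.004*np.sin(th),-.03,.036+z-.004*np.cos(th)))
```

```text
[ 0.57186799 -0.19563322  0.17584655] [178.76080518  -0.91214139  84.75198657] [ 0.10195975 -0.02854756  0.23867904] [ 0.2144659  -0.03097095]
1.65 [2.7, 0.09, -0.29, -0.1]
1.5 [4.96, 0.11, -1.46, -0.1]
1.35 [7.37, 0.12, -2.28, -0.1]
1.2 [9.87, 0.12, -2.74, -0.1]
1.05 [12.42, 0.12, -2.81, -0.1]
0.9 [14.95, 0.1, -2.5, -0.1]
0.75 [17.4, 0.08, -1.82, -0.1]
0.6 [19.73, 0.05, -0.77, -0.1]
0.45 [21.87, 0.01, 0.61, -0.1]
0.3 [23.78, -0.03, 2.29, -0.1]
0.15 [25.42, -0.08, 4.24, -0.1]
0.0 [26.75, -0.13, 6.41, -0.1]
```

>>> {"api": "arm_command", "payload": {"plan": [[[1.4,0,0,0],[2.7,0.1,-0.3,0],[3.8,0.1,-0.9,0],[5.0,0.1,-1.5,0],[6.2,0.1,-1.9,0],[7.4,0.1,-2.3,0],[8.6,0.1,-2.5,0],[9.9,0.1,-2.7,0],[11.2,0.1,-2.8,0],[12.4,0.1,-2.8,0]]]}}

```text
t: 39.93
ee_pos: [0.584, -0.071, 0.2066]
ee_rot: [178.7, -0.9, 84.8]
ft_force: [-1.5, -2.0, 4.7]
finger_gap: -0.001
```

Run:
```python
from h import *
s=r.sense(); print(s["ee_pos"],s["ee_rot"],s["ft_force"],w2b(s["ee_pos"]))
for th in np.arange(1.05,-.01,-.15):
    x=-.15*np.cos(th)+.084*np.sin(th); z=.15*np.sin(th)+.084*np.cos(th)
    print(round(th,2),relb(.085+x+.011-.004*np.sin(th),-.03,.036+z-.004*np.cos(th)))
prof();two("u")
```

```text
[ 0.58399868 -0.07100939  0.20655597] [178.68787113  -0.9404924   84.77836836] [-1.4681532  -2.0131761   4.67070546] [ 0.08927307 -0.02985569]
1.05 [-0.15, -0.01, 0.06, -0.1]
0.9 [2.38, -0.03, 0.37, -0.1]
0.75 [4.83, -0.05, 1.06, -0.1]
0.6 [7.16, -0.08, 2.1, -0.1]
0.45 [9.3, -0.12, 3.48, -0.1]
0.3 [11.21, -0.17, 5.16, -0.1]
0.15 [12.85, -0.22, 7.11, -0.1]
-0.0 [14.18, -0.27, 9.29, -0.1]
-40 22 [0.086 0.092 0.094]
140 9 [0.1   0.102 0.104]
160 19 [0.078 0.082 0.088]
```

View pics/u.png

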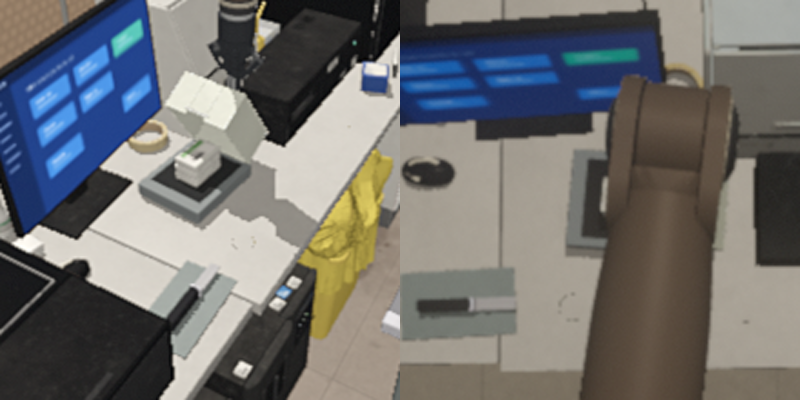

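>>> {"api": "arm_command", "payload": {"plan": [[[1.2,0,0.2,0],[2.4,0,0.4,0],[3.6,0,0.7,0],[4.8,0,1.1,0],[6.0,-0.1,1.6,0],[7.2,-0.1,2.1,0],[8.3,-0.1,2.8,0],[9.3,-0.1,3.5,0],[10.3,-0.1,4.3,0],[11.2,-0.2,5.2,0]]]}}

```text
t: 40.92
ee_pos: [0.5928, 0.0429, 0.1542]
ee_rot: [178.8, -1.0, 84.9]
ft_force: [1.7, 0.2, 2.9]
finger_gap: -0.002
```

Run:
```python
from h import *
s=r.sense(); print(s["ee_pos"],s["ee_rot"],s["ft_force"],w2b(s["ee_pos"]))
for th in np.arange(.3,-.01,-.1):
    x=-.15*np.cos(th)+.084*np.sin(th); z=.15*np.sin(th)+.084*np.cos(th)
    print(round(th,2),relb(.085+x+.011-.004*np.sin(th),-.03,.036+z-.004*np.cos(th)))
```

```text
[0.5928025  0.0428804  0.15422298] [178.81527887  -1.00563735  84.8955675 ] [1.71111539 0.18213304 2.87772784] [-0.0249359  -0.03110939]
0.3 [-0.12, 0.12, -0.25, -0.0]
0.2 [1.0, 0.09, 1.02, -0.0]
0.1 [1.99, 0.06, 2.4, -0.0]
-0.0 [2.84, 0.03, 3.87, -0.0]
```

>>> {"api": "arm_command", "payload": {"plan": [[[0.4,0,0.4,0],[0.9,0,0.9,0],[1.4,0,1.5,0],[1.9,0,2.2,0],[2.3,0,2.9,0],[2.6,0,3.3,0],[2.7,0,3.5,0],[2.7,0,3.5,0]]]}}

```text
t: 41.58
ee_pos: [0.5958, 0.07, 0.1201]
ee_rot: [178.8, -0.9, 84.9]
ft_force: [-1.8, -0.6, 3.5]
finger_gap: -0.003
```

>>> {"api": "arm_command", "payload": {"plan": [[[0,0,0.2,0],[0,0,0.4,0],[0,0,0.4,0],[0,0,0.4,0],[0,0,0.4,0]]]}}

```text
t: 42.0
ee_pos: [0.596, 0.0699, 0.1199]
ee_rot: [178.6, -1.0, 84.9]
ft_force: [-8.4, -0.7, 21.9]
finger_gap: 0.001
```

>>> {"api": "arm_command", "payload": {"plan": [[[0,0,-1,0],[0,0,-4,0],[0,0,-8,0],[0,-4,-10,0],[0,-8,-10,0],[-3,-12,-10,0],[-7,-16,-10,0],[-11,-20,-10,0],[-15,-22,-10,0],[-19,-24,-10,0]]]}}

```text
t: 42.83
ee_pos: [0.3612, -0.0642, 0.2121]
ee_rot: [178.6, -1.0, 85.0]
ft_force: [1.0, -0.7, -0.0]
finger_gap: -0.002
```

>>> {"api": "arm_command", "payload": {"plan": [[[-8,-6,0,0],[-12,-6,0,0],[-16,-6,0,0],[-16,-6,0,0],[-16,-6,0,0],[-16,-6,0,0],[-16,-6,0,0],[-16,-6,0,0]]]}}

```text
t: 43.5
ee_pos: [0.2877, -0.2176, 0.2079]
ee_rot: [178.6, -1.0, 85.0]
ft_force: [0.2, 0.1, 0.0]
finger_gap: -0.0
```

Run:
```python
from h import *
s=r.sense(); print(s["t"],s["ee_pos"],s["ft_force"])
prof(); two("v",a=(110,330,120,340),b=(90,290,80,280)); snap("top","v_top")
c=snap("top"); W=cloud(c); P=c["pixels"].astype(int); X,Y=W[...,0],W[...,1]
m=(abs(X-.45)<.06)&(abs(Y-.3)<.09)&(P.max(2)<75); rect(c,m,.027,"handle")
m=(abs(X-.445)<.12)&(abs(Y-.32)<.13)&(P[...,1]>P[...,0]+1)&(P.max(2)<130)&(P.min(2)>60); rect(c,m,.003,"mat")
Z=cv2.medianBlur(W[...,2].astype(np.float32),5)
m=(abs(X-.442)<.1)&(abs(Y+.544)<.1)&(Z>.03)&(Z<.07); rect(c,m,.05,"sample")
```

```text
43.5 [ 0.28770503 -0.2175544   0.20792076] [0.15518283 0.08210442 0.02682126]
-80 117 [0.117 0.121 0.125]
-60 126 [0.117 0.121 0.125]
-40 131 [0.117 0.122 0.125]
-20 126 [0.117 0.121 0.126]
0 129 [0.118 0.122 0.125]
20 125 [0.117 0.121 0.124]
40 127 [0.118 0.122 0.125]
60 127 [0.117 0.121 0.125]
80 132 [0.117 0.121 0.125]
handle area 175 c (0.4548, 0.3234) size 0.0812 0.0237 longdir 91.75
mat area 1421 c (0.4617, 0.3052) size 0.1861 0.1061 longdir 92.7
sample area 495 c (0.4381, -0.5478) size 0.0728 0.0687 longdir 110.69
```

View pics/v.png

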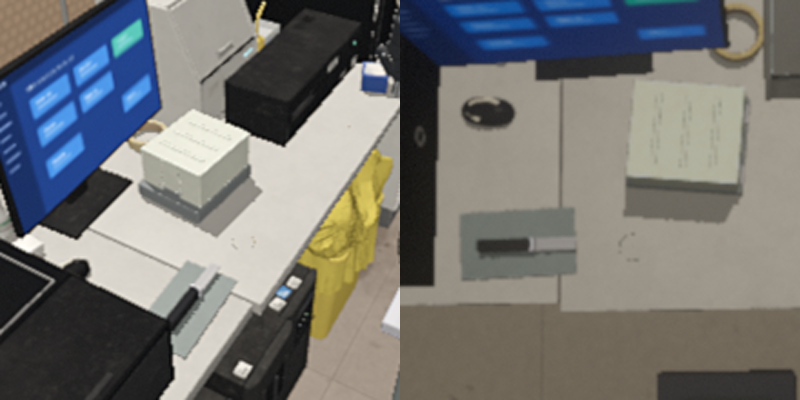

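Run:
```python
from cell import r
print(r.hand_in(), r.sense()["t"])
```

```text
the job is handed in; nothing more can be done
the job is handed in; nothing more can be done
```

The job is done and handed in at about 43.5 s of robot time; it reported no verdict. I levered the cover up with the opener's blade in the notch, laid the opener back on its mat, and pushed the cover open to its stop with closed fingers. I then piled the three cases and closed the cover by its top face. Only three cases were visible from the cameras.

**Last checks:**
- **Cover:** its top is level at about 0.121 m from front to back. It stopped hard under about 22 N of push, so it is closed.
- **Pile:** I checked it just before closing, and it cannot be seen now. The three cases lay within about 3 mm and 1° of each other, apart from the bad reading below.
- **Opener:** it lies on the mat, its handle about 7 mm (x) and 18 mm (y) from the mat's middle.
- **Bystanders:** the sample box measures within 1 mm of where it started. The mouse looks unmoved, but I did not measure it again.
- **Arm:** it is clear of everything.

**Disagreements:**
- The top and wrist cameras differed by about 3 mm, and the top view by up to 5 mm from where the gripper held things. I handled all cases the same way, so the pile was not affected.
- One reading, using depth to pick out the second case, gave it turned about 4°. Measuring by its colour gave 85.2° against 84.6° for the first case, so I took the depth reading as noise.
- The tool drifted up to about 2° from vertical, without visible effect.

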